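# Put the inspection lamp's cell on charge

## Task

Take the orange cell from the rack and load it into the empty bay of the bench charger: toe the minus end in low against the sprung contact, push that back with the plus end still raised, then press the plus end down under the lip until the cell lies fully home on its ribs and is held. Do not ram the contact against its stop or force the cell past the lip, leave the other cells and the camera undisturbed, and let go when done.

Things in the scene. Friction and masses are not known exactly. Their poses are not given: they have to be found in the camera images.
- cell: The orange rechargeable cell with a black band near its plus end: a rigid cylinder 32 mm across, about 145 g, lying in a rack cradle. Origin on its axis at mid-length; its x axis runs along the cell towards the plus end. 70 mm over all: a 68 mm can and, at the plus end, a steel button 16 mm across standing out 2 mm. It may have any roll about its axis.
- cell_minus (a point): Centre of the cell's flat minus end face, 35 mm behind its origin.
- cell_plus (a point): Centre of the plus button's face, 35 mm ahead of the cell's origin.
- charger: Fixed two-bay charger, black deck 28 mm above the bench. Origin on the bench below the middle between the bays; x points from the sprung contacts to the lips, y to the empty bay, whose line is at y +42 mm (green cell's: -42 mm). Spring housing x -75 to -49 mm, top 44 mm. V ribs (x -40 to +26 mm, up to 36 mm high, within 13 mm of the bay line) carry a cell. Deck beside them clear.
- bay_seat (a point): Where the middle of the cell's axis lies when home in the empty bay: charger x 0, y +42, height 47 mm. Home, the cell lies level on both ribs (underside 31 mm above the bench, top 63), plus button against a brass pad at x +35 mm, minus face at x -35 with the contact 6 mm back, giving 12 N. End friction can hold a cell 1 to 2 mm high under the lip: about 12 N on top near its plus end seats it.
- rack: Fixed aluminium storage rack 100 x 172 mm, base 12 mm high, two black V cradles with axes along its x at y +42 and -42 mm; origin at the centre of its underside. Cells lie with their axes 38 mm above the bench and plus ends towards the rack's +x; the orange one can be in either. The cradles' saddles leave the middle 34 mm of a cell free.
- cell_blue: Blue cell of the same size in the rack's other cradle, loose: leave it alone. Origin at mid-length on its axis.
- cell_green: Green cell of the same size, already charging in the other bay (y -42 mm of the charger), loose: leave it alone. Origin at mid-length on its axis.
- camera: Small silver and black machine-vision camera with its lens, 29 x 29 x 82 mm, standing lens up on the bench, loose: leave it alone. Origin at the centre of its underside.
- contact: Sprung minus contact of the empty bay: a brass bar 7 mm thick, 25 mm wide along y, on an orange shoe 35 to 49 mm above the bench. Origin: the bar's foremost point, 41 mm up; at rest at charger x -29, y +42 mm. It slides back along charger -x only, 8.5 mm to a hard stop: 3 N starts it, then 1.6 N more per mm (15 N at 7.5 mm). The cell's end face meets it 6 mm below the cell's axis.
- lip: Fixed white retaining lip at the plus end of the empty bay: a bar 4 mm thick, 20 mm wide along y. Origin at its tip: charger x +30.5, y +42, height 66.5 mm (underside 64.5). It overhangs the home cell's can by 2.5 mm and is thin: while the plus end passes, keep the contact 7 to 8 mm back so the cell clears it. Tower behind it 69 mm high. Toeing in needs the cell tilted about 38 to 45 degrees.

How it is judged:
By the outcome, as a careful person would: the job done as asked, in the order asked, and still so for the second after the job is handed in, with the robot touching nothing.
It also fails if it takes over 72 s, if anything falls off the work surface, if the arm or the gripper's body presses on something with over 40 N, if the wrist force passes 120 N, or if a joint passes its speed limit or range.

## Robot

A 6-joint arm with a two-finger parallel gripper is mounted at the origin on the work surface. World frame = base frame: x ahead of the robot, y to its left, z up, the work surface at z = 0. Lengths are in m, angles in rad, forces in N, time in s.
With the tool pointing down it reaches from about 0.25 to 0.775 m from the base axis. Payload 4 kg.
Tool frame: the origin (TCP) lies on the centre line of the jaws, within the pads' length; the fingertips stand 8 mm ahead of it and the grasp point (between the pads) lies 11 mm behind it; z points along the fingers, y is the direction in which the jaws open and shut (so a half turn about z gives the same grasp; the last joint's range is limited). The gripper opens to 94 mm and grips with 3 to 60 N. Pads are 16 mm wide; open, the fingers measure 119 mm over their backs; the gripper's body (75 mm by 177 mm) begins 78 mm behind the grasp point.
Start: joints at [1.159, 0.087, 1.371, -0, 1.684, -0.103], TCP at [0.167, 0.524, 0.214] pointing down, gripper open.
Joint ranges: [-3.1, 3.1], [-0.76, 2.03], [0.27, 2.55], [-1.08, 4.22], [0.17, 2.65], [-2.57, 2.57]. Speed limits (rad/s): [2.79, 2.79, 3.14, 3.14, 3.14, 3.14].

## Interface

Orientations are given as [roll, pitch, yaw] about the fixed x, y, z axes, in that order (R = Rz(yaw) Ry(pitch) Rx(roll)).
In Python, from bench import * gives the robot as it stands.
- The arm moves only by the tool step_arm, never from a script. Its argument "steps" is a list of rows, each an object of numbers: "jaw": the opening, from 0 (shut) to 1 (fully open); "tx", "ty", "tz": the shift along the tool's x, y, z in m; "ax", "ay", "az": the turn, a rotation vector about the tool's x, y, z in rad. In form: [{"jaw": .., "tx": .., "ty": .., "tz": .., "ax": .., "ay": .., "az": ..}, ...]. A call has 1 to 8 rows; each row is the pose to reach, as a shift and turn from the pose measured when the call began, along the tool's axes at that moment; what a row does not reach only later rows make up. A row lasts 1/10 s, in which the tool goes at most 50 mm and 8.59 degrees, less where a joint would pass 70% of its speed; a pose out of reach is approached as far as the arm can. A call with a gripper value outside its range is refused whole. The fingers move at their own pace and stop on an object; the grip force is fixed at half the most. Time passes only in rows, so rows that repeat a pose let the fingers close. It gives the time, the measured TCP pose, the force and the opening at its end, in the units of the state.
- get_obs(): the state, without advancing time (a new reading comes with each control period).
- snapshot(name): name is "side" or "top"; returns (picture, depth): 400x640x3 uint8, red, green, blue; 400x640 float32, m along the optical axis (not along the pixel's ray), 0 where there is no reading.
- camera_model(name): a dict with "intrinsics" (3x3 intrinsics, pixels), "origin" and "orientation" of the camera in the world. Camera axes: x right, y down, z forward; pixel columns grow to the right and rows downward; lengths in m; the calibration is good to about 2 mm. A picture is of the moment at which its call begins. camera_model takes no time and is no camera call.
- close_job(): hands the job in, once; it reports no verdict.
Trained networks look in the newest picture that a camera, given by its name, has taken for a name from the list of things; names that differ only in an ending like _2 or _b are one class to them, and where a whole thing is asked for, a point or a joint stands for the part that bears it (a point fixed in the world has none). Each returns a list of dicts, best first, with "confidence" (0 to 1); they miss things now and then, are a little off and sometimes report something else, mostly with a low value. They report only what shows in the picture. A call takes as long as a camera call.
- silhouettes(camera, query): "pixels" (400x640 bool, what is visible of it) and "rect" ([left, top, right, bottom] in pixels, round what is visible of it).
The state is a dict: "time": time; "joint_positions": joint angles; "qvel": joint speeds; "joint_torque": joint torques, N m; "tool_pos": TCP position; "ee_rot": TCP orientation; "wrist_force": force on the tool from outside, world axes, zero at the start; "wrist_torque": the same for the moment, N m; "width": finger opening in m.
Only numpy, scipy, OpenCV 4.12 (cv2) and the standard library are available. Lean on these libraries where they do the work, as an engineer would, in place of code of your own. Each camera call takes 0.05 s, during which the arm holds its last target. There are 200 camera calls.

## Working session

There is one attempt and no reset: what is moved stays moved. The work goes in short steps, Python scripts to look and compute and a tool call to move; the robot and the scene stay as the last step left them, time stands still between calls to the robot, and variables do not carry over. Pictures are saved under pics/ and viewed, about 8 in all and at most 12, crops included, and the job is handed in when it is done.

Besides the shell and the picture viewer there is one more tool, called after "Request:" as a command line: name --argument value ..., lists and objects as JSON in quotes. step_arm: Moves the arm, as the interface text tells. Its arguments: {"type":"object","properties":{"steps":{"type":"array"}},"required":["steps"]}

```bash
mkdir -p pics; cat > h.py <<'E'
from bench import *
import numpy as np, cv2
from scipy.spatial.transform import Rotation as R
def cam(n):
    m=camera_model(n); o=np.array(m["orientation"])
    Rm=o if o.shape==(3,3) else R.from_euler('xyz',o).as_matrix()
    return np.array(m["intrinsics"]),np.array(m["origin"]),Rm
def cloud(n,d):
    K,t,Rm=cam(n); v,u=np.mgrid[0:400,0:640]
    p=np.stack([(u-K[0,2])/K[0,0]*d,(v-K[1,2])/K[1,1]*d,d],-1)
    return p@Rm.T+t
def proj(n,P):
    K,t,Rm=cam(n); q=(np.atleast_2d(P)-t)@Rm; q=q@K.T; return q[:,:2]/q[:,2:]
def save(f,*ims): cv2.imwrite('pics/'+f,np.vstack(ims)[...,::-1])
E
python3 - <<'E'
from h import *
print({k:np.round(v,3).tolist() for k,v in get_obs().items()})
for n in("top","side"):
    p,d=snapshot(n); save(n+'1.png',p); np.savez(n+'1.npz',p=p,d=d)
    print(n,{k:np.round(v,3).tolist() for k,v in camera_model(n).items()})
    C=cloud(n,d)
    for q in("cell","charger","rack","contact","lip","cell_green","cell_blue","camera"):
        for s in silhouettes(n,q)[:2]:
            m=s["pixels"]&(d>0); print(q,round(s["confidence"],2),np.round(s["rect"]).tolist(),m.sum(),np.round(np.median(C[m],0),3) if m.any() else '', np.round(C[m].mean(0),3) if m.any() else '')
E
```

```text
{'time': 0.0, 'joint_positions': [1.159, 0.088, 1.372, 0.0, 1.684, -0.103], 'qvel': [-0.0, -0.001, -0.001, -0.001, -0.0, 0.0], 'joint_torque': [0.0, -34.018, -30.243, 0.072, 0.033, -0.0], 'tool_pos': [0.167, 0.523, 0.212], 'ee_rot': [-3.139, -0.0, 2.833], 'wrist_force': [0.114, -0.177, 0.167], 'wrist_torque': [0.004, 0.009, -0.013], 'width': 0.094}
top {'intrinsics': [[463.353, 0.0, 315.781], [0.0, 463.353, 196.505], [0.0, 0.0, 1.0]], 'origin': [0.514, 0.02, 0.895], 'orientation': [-2.993, -0.013, -1.56]}
cell 0.59 [433.0, 196.0, 469.0, 228.0] 674 [ 0.621 -0.241  0.051] [ 0.621 -0.24   0.049]
charger 0.65 [174.0, 178.0, 270.0, 274.0] 5828 [0.578 0.186 0.03 ] [0.58  0.185 0.034]
rack 0.9 [384.0, 174.0, 475.0, 276.0] 3222 [ 0.593 -0.207  0.012] [ 0.593 -0.207  0.013]
contact 0.53 [223.0, 242.0, 239.0, 256.0] 99 [0.538 0.166 0.046] [0.539 0.166 0.045]
cell_green 0.78 [205.0, 190.0, 244.0, 218.0] 679 [0.627 0.178 0.06 ] [0.627 0.179 0.058]
cell_blue 0.62 [400.0, 227.0, 439.0, 259.0] 658 [ 0.564 -0.178  0.051] [ 0.564 -0.179  0.05 ]
camera 0.59 [310.0, 128.0, 330.0, 156.0] 449 [0.739 0.006 0.081] [0.741 0.006 0.065]
side {'intrinsics': [[364.995, 0.0, 322.316], [0.0, 364.995, 195.723], [0.0, 0.0, 1.0]], 'origin': [0.567, -0.454, 0.594], 'orientation': [-2.398, -0.017, -0.141]}
cell 0.61 [309.0, 316.0, 353.0, 362.0] 998 [ 0.618 -0.248  0.052] [ 0.619 -0.248  0.05 ]
cell 0.28 [294.0, 140.0, 318.0, 164.0] 325 [0.625 0.167 0.06 ] [0.625 0.17  0.058]
charger 0.66 [246.0, 128.0, 326.0, 189.0] 3098 [0.575 0.158 0.031] [0.579 0.166 0.034]
rack 0.93 [254.0, 280.0, 372.0, 394.0] 4631 [ 0.593 -0.226  0.012] [ 0.593 -0.226  0.013]
cell_green 0.6 [295.0, 138.0, 316.0, 165.0] 351 [0.626 0.169 0.06 ] [0.626 0.171 0.058]
cell_blue 0.9 [269.0, 283.0, 309.0, 330.0] 949 [ 0.562 -0.188  0.051] [ 0.562 -0.187  0.048]
camera 0.76 [361.0, 188.0, 382.0, 225.0] 649 [ 0.74  -0.007  0.057] [ 0.741 -0.002  0.052]
```

```bash
python3 - <<'E'
from h import *
p=np.load('top1.npz')['p']
a=cv2.resize(p[165:290,160:290],(780,750))[:,:]
b=cv2.resize(p[165:290,370:500],(780,750))
save('a.png',cv2.resize(np.hstack([a,b]),(800,385)),cv2.resize(np.load('side1.npz')['p'][110:230,220:460],(800,215*2-220)))
E
```

```text
(no output)
```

View pics/a.png

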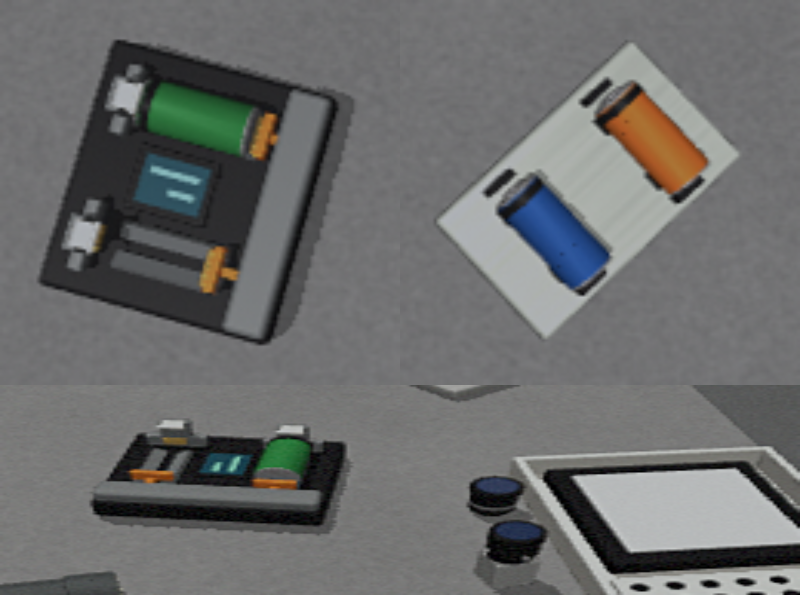

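The top view shows the charger on the left, with its lips to the left, its contacts to the right and the empty bay below. The orange cell is in the upper-right cradle with its plus end up-left. Next I fit the poses.

```bash
cat > fit.py <<'E'
from h import *
from scipy.optimize import least_squares
def cellfit(P,zc,yaw0):
    # cylinder r16, level, axis height zc
    P=P[P[:,2]>zc+0.004]; c0=P[:,:2].mean(0)
    def f(p):
        u=np.array([np.cos(p[2]),np.sin(p[2])]); w=np.array([-u[1],u[0]]); q=P[:,:2]-p[:2]
        return np.hypot(q@w,P[:,2]-zc+p[3])-0.016
    def g(p): # pin along-axis
        u=np.array([np.cos(p[2]),np.sin(p[2])]); return np.r_[f(p),(p[:2]-c0)@u]
    s=least_squares(g,[*c0,yaw0,0],loss='soft_l1',f_scale=.001).x
    u=np.array([np.cos(s[2]),np.sin(s[2])]); a=(P[:,:2]-s[:2])@u
    lo,hi=np.percentile(a,[1,99]); mid=s[:2]+u*(lo+hi)/2
    return mid,np.degrees(s[2]),s[3],hi-lo
if __name__=='__main__':
  for n in("top","side"):
    p,d=snapshot(n); C=cloud(n,d)
    for q,z,y in(("cell",.038,.9),("cell_blue",.038,.9),("cell_green",.047,1.3)):
        s=silhouettes(n,q)
        if s:
            m=cv2.erode(s[0]["pixels"].astype(np.uint8),np.ones((2,2)))>0
            print(n,q,*[np.round(x,4) for x in cellfit(C[m&(d>0)],z,y)])
    reg=(abs(C[...,0]-.58)<.12)&(abs(C[...,1]-.17)<.12)&(d>0)
    for nm,lo,hi in(("deck+",.022,.08),("housing",.040,.048)):
        m=reg&(C[...,2]>lo)&(C[...,2]<hi)
        if nm=="housing":
            k,l,st,ce=cv2.connectedComponentsWithStats(m.astype(np.uint8)); m=l==1+np.argmax(st[1:,4])
        P=C[m]; r=cv2.minAreaRect((P[:,:2]*1000).astype(np.float32)); print(n,nm,m.sum(),np.round(P[:,2].mean(),4),[np.round(x,1) for x in r])
    for z in(.0,.028): 
        m=reg&(abs(C[...,2]-z)<.006); print(n,z,np.round(np.median(C[m][:,2]),4))
    m=reg&(C[...,2]>.0635); k,l,st,ce=cv2.connectedComponentsWithStats(m.astype(np.uint8))
    for i in range(1,k):
        if st[i,4]>8: Q=C[l==i]; print('high',st[i,4],np.round(Q.mean(0),4))
    s=silhouettes(n,"contact")
    for x in s[:2]: Q=C[x["pixels"]&(d>0)]; print('contact',x["confidence"],np.round(np.median(Q,0),4))
    s=silhouettes(n,"lip")
    for x in s[:2]: Q=C[x["pixels"]&(d>0)]; print('lip',x["confidence"],np.round(np.median(Q,0),4))
E
python3 fit.py
```

```text
top cell [ 0.6221 -0.2432] 42.9918 0.0004 0.0651
top cell_blue [ 0.5647 -0.1816] 42.6479 0.0003 0.0664
top cell_green [0.6273 0.1784] 75.6045 -0.0001 0.0639
top deck+ 6364 0.0374 [array([586.6, 187.7]), array([144.5, 156.1]), np.float64(75.6)]
top housing 1250 0.044 [array([574.4, 141.2]), array([ 46.4, 149.3]), np.float64(75.6)]
top 0.0 0.0003
top 0.028 0.0287
high 128 [0.6373 0.2177 0.068 ]
high 13 [0.6311 0.1939 0.0646]
high 16 [0.6259 0.181  0.0645]
high 14 [0.624  0.1661 0.0649]
high 116 [0.5567 0.2404 0.0683]
contact 0.68 [0.5363 0.1662 0.0464]
lip 0.62 [0.5559 0.2378 0.0684]
lip 0.42 [ 0.6207 -0.24    0.0509]
side cell [ 0.6193 -0.2441] 42.6719 -0.0001 0.0661
side cell_blue [ 0.561  -0.1837] 42.7449 -0.0001 0.0649
side cell_green [0.6252 0.1758] 75.4124 -0.0002 0.0623
side deck+ 3074 0.0388 [array([584.4, 185.4]), array([145.9, 156. ]), np.float64(75.5)]
side housing 674 0.0441 [array([572.3, 135.6]), array([ 39. , 148.3]), np.float64(75.0)]
side 0.0 0.0007
side 0.028 0.0289
high 48 [0.5555 0.2382 0.0684]
high 52 [0.636  0.2175 0.0682]
high 15 [0.6312 0.1977 0.0641]
contact 0.52 [0.6254 0.169  0.06  ]
contact 0.47 [0.5349 0.1643 0.0452]
lip 0.58 [0.6254 0.1727 0.0593]
```

```bash
cat > mv.py <<'E'
from h import *
CY=75.5; SEAT=np.array([.5455,.2001,.047])
def go(pos,yaw,th=0.0,echo=True):
    """row for TCP at pos, tool x along yaw (deg) raised th (deg)"""
    o=get_obs(); Rn=R.from_euler('xyz',o["ee_rot"]); p=np.array(o["tool_pos"])
    Rt=R.from_euler('z',yaw,degrees=True)*R.from_euler('y',-th,degrees=True)*R.from_euler('x',np.pi)
    d=Rn.inv().apply(np.array(pos)-p); a=(Rn.inv()*Rt).as_rotvec()
    print("t",o["time"],"pos",np.round(p,4),"rpy",np.round(np.degrees(o["ee_rot"]),2),"F",np.round(o["wrist_force"],2),"w",round(o["width"],4))
    print("ROW t",np.round(d,4),"a",np.round(a,4),"dist",np.linalg.norm(d).round(3),"ang",np.degrees(np.linalg.norm(a)).round(1))
    return d,a
E
python3 -c "
from mv import *
go([.6207,-.2436,.2],42.8)"
```

```text
t 1.5 pos [0.1671 0.524  0.2135] rpy [179.99  -0.   162.31] F [ 0.78 -0.27  0.41] w 0.0942
ROW t [-0.6654 -0.5935  0.0135] a [ 1.0000e-04 -1.0000e-04  2.0858e+00] dist 0.892 ang 119.5
```

Request:
step_arm --steps '[{"jaw":1,"tx":-0.05,"ty":-0.045,"tz":0,"ax":0,"ay":0,"az":0.15},{"jaw":1,"tx":-0.08,"ty":-0.074,"tz":0,"ax":0,"ay":0,"az":0.3},{"jaw":1,"tx":-0.11,"ty":-0.103,"tz":0,"ax":0,"ay":0,"az":0.45},{"jaw":1,"tx":-0.145,"ty":-0.132,"tz":0,"ax":0,"ay":0,"az":0.6},{"jaw":1,"tx":-0.18,"ty":-0.162,"tz":0,"ax":0,"ay":0,"az":0.75},{"jaw":1,"tx":-0.215,"ty":-0.192,"tz":0,"ax":0,"ay":0,"az":0.9},{"jaw":1,"tx":-0.25,"ty":-0.222,"tz":0,"ax":0,"ay":0,"az":1.05},{"jaw":1,"tx":-0.285,"ty":-0.254,"tz":0,"ax":0,"ay":0,"az":1.2}]'

```text
time: 2.3
tool_pos: [0.3621, 0.1938, 0.2138]
ee_rot: [3.14, -0.001, 1.627]
wrist_force: [0.9, -0.0, 0.2]
width: 0.0942
```

```bash
python3 -c "
from mv import *
go([.6207,-.2436,.15],42.8)"
```

```text
t 2.3 pos [0.3621 0.1938 0.2138] rpy [ 1.7993e+02 -3.0000e-02  9.3220e+01] F [ 0.92 -0.    0.18] w 0.0942
ROW t [-0.4513  0.2335  0.0638] a [ 8.0e-04 -1.1e-03  8.8e-01] dist 0.512 ang 50.4
```

Request:
step_arm --steps '[{"jaw":1,"tx":-0.04,"ty":0.02,"tz":0,"ax":0,"ay":0,"az":0.13},{"jaw":1,"tx":-0.085,"ty":0.043,"tz":0,"ax":0,"ay":0,"az":0.27},{"jaw":1,"tx":-0.13,"ty":0.066,"tz":0,"ax":0,"ay":0,"az":0.41},{"jaw":1,"tx":-0.175,"ty":0.09,"tz":0,"ax":0,"ay":0,"az":0.55},{"jaw":1,"tx":-0.22,"ty":0.113,"tz":0,"ax":0,"ay":0,"az":0.68},{"jaw":1,"tx":-0.265,"ty":0.136,"tz":0.01,"ax":0,"ay":0,"az":0.8},{"jaw":1,"tx":-0.31,"ty":0.16,"tz":0.02,"ax":0,"ay":0,"az":0.88},{"jaw":1,"tx":-0.355,"ty":0.183,"tz":0.03,"ax":0,"ay":0,"az":0.88}]'

```text
time: 3.1
tool_pos: [0.5619, -0.1459, 0.1851]
ee_rot: [3.141, -0.002, 0.745]
wrist_force: [0.1, 1.7, 1.0]
width: 0.0942
```

```bash
python3 -c "
from mv import *
go([.6207,-.2436,.11],42.8)"
```

```text
t 3.1 pos [ 0.5619 -0.1459  0.1851] rpy [ 1.7995e+02 -1.1000e-01  4.2700e+01] F [0.09 1.74 0.98] w 0.0942
ROW t [-0.0232  0.1115  0.0752] a [ 0.0009 -0.0019 -0.0017] dist 0.136 ang 0.2
```

Request:
step_arm --steps '[{"jaw":0.7,"tx":-0.01,"ty":0.035,"tz":0,"ax":0,"ay":0,"az":0},{"jaw":0.7,"tx":-0.018,"ty":0.075,"tz":0.02,"ax":0,"ay":0,"az":0},{"jaw":0.7,"tx":-0.0232,"ty":0.1115,"tz":0.05,"ax":0,"ay":0,"az":-0.002},{"jaw":0.7,"tx":-0.0232,"ty":0.1115,"tz":0.07,"ax":0.001,"ay":-0.002,"az":-0.002},{"jaw":0.7,"tx":-0.0232,"ty":0.1115,"tz":0.075,"ax":0.001,"ay":-0.002,"az":-0.002},{"jaw":0.7,"tx":-0.0232,"ty":0.1115,"tz":0.075,"ax":0.001,"ay":-0.002,"az":-0.002}]'

```text
time: 3.7
tool_pos: [0.6201, -0.243, 0.109]
ee_rot: [-3.139, 0.001, 0.748]
wrist_force: [-0.8, 0.4, 0.2]
width: 0.0659
```

```bash
python3 - <<'E'
from mv import *
go([.6207,-.2436,.038],42.8)
ims=[]
for n in("top","side"):
    p,d=snapshot(n); c=get_obs()["tool_pos"]; q=p.copy()
    pr=proj(n,[[.6207,-.2436,.038],[*c]])
    for u in pr: cv2.drawMarker(q,tuple(int(round(x)) for x in u),(255,0,255),cv2.MARKER_CROSS,8,1)
    x,y=pr[0].astype(int); x0=max(0,min(x-75,490)); y0=max(0,min(y-60,280)); ims.append(cv2.resize(q[y0:y0+120,x0:x0+150],(700,290*2-20)[::1])); print(n,np.round(pr),x0,y0)
cv2.imwrite('pics/b.png',np.hstack([cv2.resize(i,(400,320)) for i in ims])[...,::-1])
E
```

```text
t 3.7 pos [ 0.6201 -0.243   0.109 ] rpy [-1.7985e+02  5.0000e-02  4.2830e+01] F [-0.82  0.44  0.16] w 0.0659
ROW t [0.0001 0.0011 0.071 ] a [-0.0026  0.0009  0.0005] dist 0.071 ang 0.2
top [[451. 210.]
 [464. 205.]] 376 150
side [[331. 339.]
 [334. 317.]] 256 278
```

View pics/b.png

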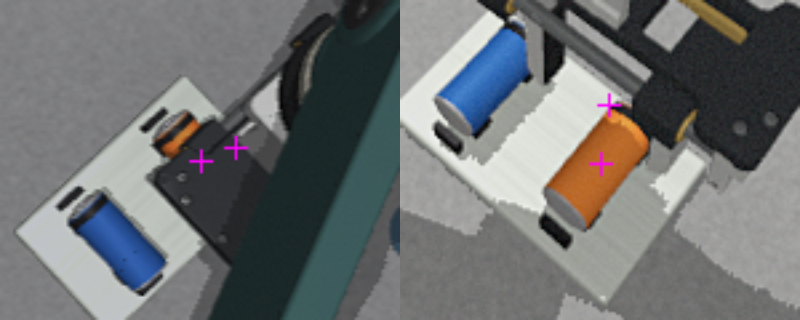

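Request:
step_arm --steps '[{"jaw":0.7,"tx":0,"ty":0.001,"tz":0.04,"ax":-0.002,"ay":0,"az":0},{"jaw":0.7,"tx":0,"ty":0.001,"tz":0.065,"ax":-0.002,"ay":0,"az":0},{"jaw":0.7,"tx":0,"ty":0.001,"tz":0.075,"ax":-0.002,"ay":0,"az":0},{"jaw":0.7,"tx":0,"ty":0.001,"tz":0.075,"ax":-0.002,"ay":0,"az":0},{"jaw":0.5,"tx":0,"ty":0.001,"tz":0.075,"ax":-0.002,"ay":0,"az":0},{"jaw":0.42,"tx":0,"ty":0.001,"tz":0.075,"ax":-0.002,"ay":0,"az":0},{"jaw":0.38,"tx":0,"ty":0.001,"tz":0.075,"ax":-0.002,"ay":0,"az":0}]'

```text
time: 4.5
tool_pos: [0.6233, -0.2445, 0.0394]
ee_rot: [3.134, -0.002, 0.748]
wrist_force: [-0.1, 0.1, -0.1]
width: 0.0451
```

```bash
python3 - <<'E'
from fit import *
from mv import go
go([.6207,-.2436,.034],42.8)
for n in("top","side"):
    p,d=snapshot(n); C=cloud(n,d)
    for q in("cell","cell_blue"):
      for s in silhouettes(n,q)[:1]:
        try:
            m=s["pixels"]&(d>0); print(n,q,s["confidence"],m.sum(),*[np.round(x,4) for x in cellfit(C[m],.038,.75)])
        except Exception as e: print(e)
E
```

```text
t 4.5 pos [ 0.6233 -0.2445  0.0394] rpy [ 1.7956e+02 -1.3000e-01  4.2870e+01] F [-0.11  0.07 -0.14] w 0.0451
ROW t [-0.0013 -0.0024  0.0054] a [ 0.0078 -0.0023  0.0012] dist 0.006 ang 0.5
top cell 0.49 85 [ 0.6466 -0.2189] 58.8778 0.0013 0.0181
top cell_blue 0.9 654 [ 0.5652 -0.1812] 42.5281 0.0003 0.0664
side cell 0.73 547 [ 0.6129 -0.2501] 42.3524 0.0001 0.0493
side cell_blue 0.65 524 [ 0.5552 -0.1892] 42.0575 -0.0001 0.049
```

```bash
python3 - <<'E'
from mv import *
go([.6207,-.2436,.034],42.8); snapshot("top"); go([.6207,-.2436,.034],42.8)
E
```

```text
t 4.8 pos [ 0.6222 -0.2441  0.0373] rpy [ 1.7973e+02 -6.0000e-02  4.2860e+01] F [ 0.   -0.17 -0.07] w 0.0354
ROW t [-0.0008 -0.0014  0.0033] a [ 0.0046 -0.0011  0.0011] dist 0.004 ang 0.3
t 4.85 pos [ 0.6222 -0.244   0.0372] rpy [ 1.7974e+02 -6.0000e-02  4.2860e+01] F [ 0.04 -0.6   0.03] w 0.0357
ROW t [-0.0008 -0.0013  0.0032] a [ 0.0045 -0.0011  0.0011] dist 0.004 ang 0.3
```

Request:
step_arm --steps '[{"jaw":0.38,"tx":-0.0008,"ty":-0.0013,"tz":0.0032,"ax":0.0045,"ay":-0.001,"az":0.001},{"jaw":0.38,"tx":-0.0008,"ty":-0.0013,"tz":0.0032,"ax":0.0045,"ay":-0.001,"az":0.001},{"jaw":0.36,"tx":-0.0008,"ty":-0.0013,"tz":0.0032,"ax":0.0045,"ay":-0.001,"az":0.001}]'

```text
time: 5.15
tool_pos: [0.6205, -0.2436, 0.0336]
ee_rot: [-3.141, 0.0, 0.747]
wrist_force: [-0.3, -0.2, 0.1]
width: 0.0339
```

```bash
python3 - <<'E'
from mv import *
go([.6207,-.2436,.034],42.8)
E
```

```text
t 5.15 pos [ 0.6205 -0.2436  0.0336] rpy [-1.7996e+02  1.0000e-02  4.2800e+01] F [-0.25 -0.19  0.13] w 0.0339
ROW t [ 0.0001  0.0002 -0.0004] a [-0.0008  0.0003 -0.    ] dist 0.0 ang 0.0
```

Well placed. Close and lift.

Request:
step_arm --steps '[{"jaw":0.33,"tx":0,"ty":0,"tz":0,"ax":0,"ay":0,"az":0},{"jaw":0.3,"tx":0,"ty":0,"tz":0,"ax":0,"ay":0,"az":0},{"jaw":0.2,"tx":0,"ty":0,"tz":0,"ax":0,"ay":0,"az":0},{"jaw":0.2,"tx":0,"ty":0,"tz":0,"ax":0,"ay":0,"az":0},{"jaw":0.2,"tx":0,"ty":0,"tz":-0.01,"ax":0,"ay":0,"az":0},{"jaw":0.2,"tx":0,"ty":0,"tz":-0.03,"ax":0,"ay":0,"az":0},{"jaw":0.2,"tx":0,"ty":0,"tz":-0.07,"ax":0,"ay":0,"az":0},{"jaw":0.2,"tx":0,"ty":0,"tz":-0.11,"ax":0,"ay":0,"az":0}]'

```text
time: 5.95
tool_pos: [0.6191, -0.2425, 0.1434]
ee_rot: [-3.136, 0.002, 0.747]
wrist_force: [0.6, -0.7, -1.0]
width: 0.0316
```

```bash
python3 - <<'E'
from mv import *
u=np.array([np.cos(np.radians(CY)),np.sin(np.radians(CY)),0])
go([.50,0.05,.17],60,20)
go(SEAT-u*.02+[0,0,.11],CY,40)
E
```

```text
t 5.95 pos [ 0.6191 -0.2425  0.1434] rpy [-1.7967e+02  9.0000e-02  4.2820e+01] F [ 0.61 -0.72 -0.99] w 0.0316
ROW t [ 0.1114 -0.2956 -0.025 ] a [ 0.0464  0.3471 -0.2979] dist 0.317 ang 26.3
t 5.95 pos [ 0.6191 -0.2425  0.1434] rpy [-1.7967e+02  9.0000e-02  4.2820e+01] F [ 0.61 -0.72 -0.99] w 0.0316
ROW t [ 0.23   -0.3639 -0.0118] a [ 0.1932  0.6787 -0.549 ] dist 0.431 ang 51.2
```

Request:
step_arm --steps '[{"jaw":0.2,"tx":0.01,"ty":-0.03,"tz":-0.015,"ax":0,"ay":0,"az":-0.04},{"jaw":0.2,"tx":0.025,"ty":-0.07,"tz":-0.025,"ax":0,"ay":0.04,"az":-0.08},{"jaw":0.2,"tx":0.04,"ty":-0.11,"tz":-0.025,"ax":0.01,"ay":0.1,"az":-0.12},{"jaw":0.2,"tx":0.055,"ty":-0.15,"tz":-0.025,"ax":0.02,"ay":0.16,"az":-0.16},{"jaw":0.2,"tx":0.07,"ty":-0.19,"tz":-0.025,"ax":0.03,"ay":0.22,"az":-0.2},{"jaw":0.2,"tx":0.085,"ty":-0.225,"tz":-0.025,"ax":0.035,"ay":0.28,"az":-0.24},{"jaw":0.2,"tx":0.1,"ty":-0.26,"tz":-0.025,"ax":0.04,"ay":0.32,"az":-0.27},{"jaw":0.2,"tx":0.1114,"ty":-0.2956,"tz":-0.025,"ax":0.0464,"ay":0.3471,"az":-0.2979}]'

```text
time: 6.75
tool_pos: [0.4982, 0.0515, 0.1699]
ee_rot: [-3.14, -0.35, 1.048]
wrist_force: [-0.4, 1.1, -1.6]
width: 0.0312
```

```bash
python3 - <<'E'
from mv import *
u=np.array([np.cos(np.radians(CY)),np.sin(np.radians(CY)),0])
go(SEAT-u*.02+[0,0,.09],CY,40)
print(np.round(get_obs()["joint_positions"],2))
E
```

```text
t 6.75 pos [0.4982 0.0515 0.1699] rpy [-179.89  -20.05   60.05] F [-0.4   1.05 -1.56] w 0.0312
ROW t [ 0.1137 -0.0277  0.0766] a [ 0.1338  0.3458 -0.2349] dist 0.14 ang 25.1
[-0.24 -0.13  1.71  0.34  1.47  0.26]
```

Request:
step_arm --steps '[{"jaw":0.2,"tx":0.015,"ty":-0.004,"tz":0,"ax":0.02,"ay":0.05,"az":-0.035},{"jaw":0.2,"tx":0.035,"ty":-0.008,"tz":0.01,"ax":0.04,"ay":0.1,"az":-0.07},{"jaw":0.2,"tx":0.055,"ty":-0.013,"tz":0.025,"ax":0.06,"ay":0.16,"az":-0.11},{"jaw":0.2,"tx":0.08,"ty":-0.019,"tz":0.045,"ax":0.09,"ay":0.23,"az":-0.16},{"jaw":0.2,"tx":0.1,"ty":-0.024,"tz":0.06,"ax":0.12,"ay":0.3,"az":-0.2},{"jaw":0.2,"tx":0.1137,"ty":-0.0277,"tz":0.0766,"ax":0.1338,"ay":0.3458,"az":-0.2349},{"jaw":0.2,"tx":0.1137,"ty":-0.0277,"tz":0.0766,"ax":0.1338,"ay":0.3458,"az":-0.2349},{"jaw":0.2,"tx":0.1137,"ty":-0.0277,"tz":0.0766,"ax":0.1338,"ay":0.3458,"az":-0.2349}]'

```text
time: 7.55
tool_pos: [0.5397, 0.1807, 0.1367]
ee_rot: [-3.139, -0.697, 1.317]
wrist_force: [0.4, 0.6, -1.5]
width: 0.0314
```

```bash
cat > held.py <<'E'
from mv import *
from scipy.optimize import least_squares
def heldfit(n,save_=None):
    """fit free cylinder r16 to the visible held cell; report vs where the tool says it is"""
    p,d=snapshot(n); C=cloud(n,d); o=get_obs(); Rn=R.from_euler('xyz',o["ee_rot"]).as_matrix(); t=np.array(o["tool_pos"])
    a=Rn[:,0]; c=t-.0044*Rn[:,2]
    s=silhouettes(n,"cell")
    if s:
        m=s[0]["pixels"]&(d>0); P=C[m]; P=P[np.linalg.norm(P-c,axis=1)<.05]
        L=(P-c)@Rn  # tool frame
        def f(x):
            ax=np.array([1,x[0],x[1]]); ax/=np.linalg.norm(ax); q=L-[0,x[2],x[3]]; q=q-np.outer(q@ax,ax); return np.linalg.norm(q,axis=1)-.016
        x=least_squares(f,[0,0,0,0],loss='soft_l1',f_scale=.001).x
        print(n,round(s[0]["confidence"],2),len(P),"slope y,z(deg)",np.degrees(x[:2]).round(1),"off y,z(mm)",(x[2:]*1e3).round(1),"x range",np.percentile(L[:,0],[1,99]).round(4),"rms",np.std(f(x)).round(4))
    return p,d,C
E
python3 - <<'E'
from held import *
u=np.array([np.cos(np.radians(CY)),np.sin(np.radians(CY)),0])
go(SEAT-u*.02+[0,0,.09],CY,40)
print(np.round(get_obs()["joint_positions"],2))
ims=[]
for n in("top","side"):
    p,d,C=heldfit(n); x,y=proj(n,SEAT)[0].astype(int); ims.append(cv2.resize(p[y-60:y+60,x-75:x+75],(400,320)))
cv2.imwrite('pics/c.png',np.hstack(ims)[...,::-1])
E
```

```text
t 7.55 pos [0.5397 0.1807 0.1367] rpy [-179.86  -39.93   75.45] F [ 0.43  0.63 -1.52] w 0.0314
ROW t [ 0.0003  0.0008 -0.0001] a [-0.0019  0.0011 -0.0007] dist 0.001 ang 0.1
[-0.18  0.03  1.75  0.71  1.37 -0.08]
top 0.83 756 slope y,z(deg) [-0.1  0.2] off y,z(mm) [-0.2  1.7] x range [-0.021  0.037] rms 0.0031
side 0.61 170 slope y,z(deg) [0.6 0.2] off y,z(mm) [-1.2  0.5] x range [-0.0336 -0.012 ] rms 0.003
```

View pics/c.png

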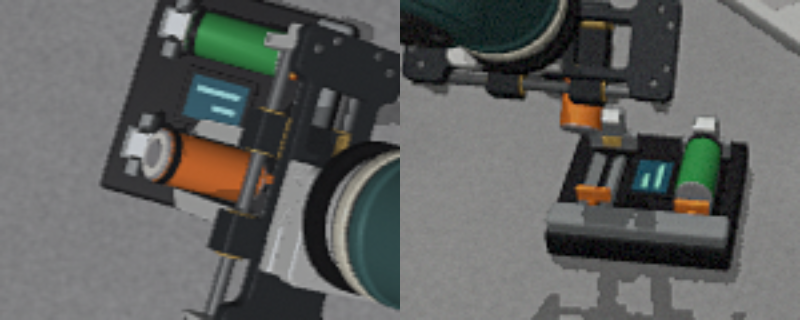

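```bash
cat > plan.py <<'E'
from mv import *
SEAT=np.array([.5462,.1999,.047])
cy,sy=np.cos(np.radians(CY)),np.sin(np.radians(CY)); U=np.array([cy,sy,0]); ORG=np.array([*SEAT[:2],0])
G=.0044; DX=0.0; DZ=0.0   # cell behind TCP; cell offset along tool x (mm->m)
def tcp(th,back,lift=0.0):
    """TCP world pos with cell tilted th deg, tangent to contact pushed 'back' mm, lifted 'lift' mm off ribs"""
    t=np.radians(th); c,s=np.cos(t),np.sin(t)
    zb=24.37+16*np.sqrt(1+c*c)-16*c+lift
    xb=-32.5-back+(3.5+(41-zb)*s)/c
    cx=xb+35*c-16*s; cz=zb+35*s+16*c
    cor=[(xb+70*c-24*s,zb+70*s+24*c),(xb+70*c-8*s,zb+70*s+8*c)]
    x,z=cx/1e3+G*s-DX*c, cz/1e3-G*c-DX*s
    return ORG+U*x+[0,0,z+DZ],np.round(cor,1)
def rows(seq):
    o=get_obs(); Rn=R.from_euler('xyz',o["ee_rot"]); p=np.array(o["tool_pos"])
    F=np.array(o["wrist_force"]); T=np.array(o["wrist_torque"])
    q=p-ORG; print("t",round(o["time"],2),"along",round(q@U*1e3,2),"lat",round(float(-q[0]*sy+q[1]*cy)*1e3,2),"z",round(p[2]*1e3,2),"rpy",np.degrees(o["ee_rot"]).round(2),"F u,lat,z",np.round([F@U,-F[0]*sy+F[1]*cy,F[2]],2),"w",round(o["width"],4))
    for th,b,l in seq:
        P,cor=tcp(th,b,l)
        Rt=R.from_euler('z',CY,degrees=True)*R.from_euler('y',-th,degrees=True)*R.from_euler('x',np.pi)
        print((th,b,l),"along",round((P-ORG)@U*1e3,2),"z",round(P[2]*1e3,2),"t",Rn.inv().apply(P-p).round(4),"a",(Rn.inv()*Rt).as_rotvec().round(4))
E
python3 -c "
from plan import *
rows([(41,-6,20),(41,-6,6),(41,-2,1.5)])"
```

```text
t 7.75 along -20.3 lat 0.22 z 138.39 rpy [179.83 -39.98  75.59] F u,lat,z [-0.35  0.03 -1.16] w 0.0312
(41, -6, 20) along -12.92 z 84.06 t [-0.0293  0.0001  0.0464] a [0.002  0.0177 0.0012]
(41, -6, 6) along -0.75 z 70.06 t [-0.0289  0.0001  0.0649] a [0.002  0.0177 0.0012]
(41, -2, 1.5) along -0.83 z 65.56 t [-0.0319  0.      0.0683] a [0.002  0.0177 0.0012]
```

Request:
step_arm --steps '[{"jaw":0.2,"tx":-0.008,"ty":0,"tz":0.025,"ax":0.002,"ay":0.01,"az":0.001},{"jaw":0.2,"tx":-0.016,"ty":0,"tz":0.045,"ax":0.002,"ay":0.0177,"az":0.001},{"jaw":0.2,"tx":-0.02,"ty":0,"tz":0.054,"ax":0.002,"ay":0.0177,"az":0.001},{"jaw":0.2,"tx":-0.025,"ty":0,"tz":0.06,"ax":0.002,"ay":0.0177,"az":0.001},{"jaw":0.2,"tx":-0.0289,"ty":0,"tz":0.0649,"ax":0.002,"ay":0.0177,"az":0.001},{"jaw":0.2,"tx":-0.0289,"ty":0,"tz":0.0649,"ax":0.002,"ay":0.0177,"az":0.001},{"jaw":0.2,"tx":-0.0289,"ty":0,"tz":0.0649,"ax":0.002,"ay":0.0177,"az":0.001}]'

```text
time: 8.45
tool_pos: [0.5465, 0.199, 0.0708]
ee_rot: [3.14, -0.716, 1.319]
wrist_force: [0.2, -0.7, -0.3]
width: 0.0311
```

```bash
python3 - <<'E'
from plan import *
from held import heldfit
rows([(41,-2,1.5),(41,-6,-2)])
ims=[]
for n in("top","side"):
    p,d,C=heldfit(n); x,y=proj(n,SEAT)[0].astype(int); ims.append(cv2.resize(p[y-45:y+45,x-56:x+56],(400,320)))
cv2.imwrite('pics/d.png',np.hstack(ims)[...,::-1])
E
```

```text
t 8.45 along -0.78 lat -0.47 z 70.83 rpy [179.9  -41.02  75.56] F u,lat,z [-0.65 -0.38 -0.35] w 0.0311
(41, -2, 1.5) along -0.83 z 65.56 t [-0.0035 -0.0005  0.0039] a [ 0.001  -0.0003  0.0008]
(41, -6, -2) along 6.21 z 62.06 t [-0.0005 -0.0005  0.0112] a [ 0.001  -0.0003  0.0008]
top 0.77 609 slope y,z(deg) [0.1 0.5] off y,z(mm) [0.1 1.1] x range [-0.0193  0.0377] rms 0.003
side 0.67 158 slope y,z(deg) [53.4 21.3] off y,z(mm) [32.3 29. ] x range [-0.0487 -0.0154] rms 0.004
```

View pics/d.png

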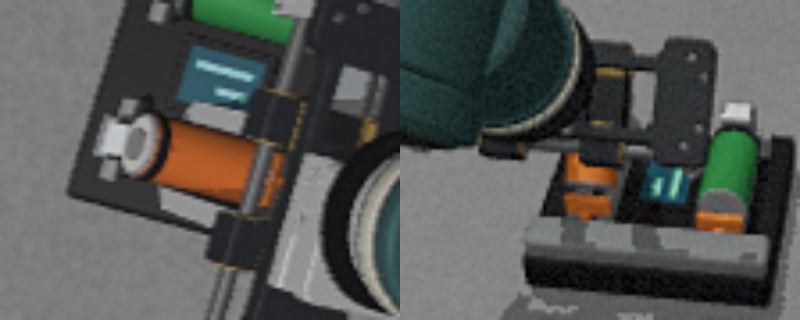

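Request:
step_arm --steps '[{"jaw":0.2,"tx":-0.0015,"ty":-0.0005,"tz":0.002,"ax":0,"ay":0,"az":0},{"jaw":0.2,"tx":-0.003,"ty":-0.0005,"tz":0.0035,"ax":0,"ay":0,"az":0},{"jaw":0.2,"tx":-0.0035,"ty":-0.0005,"tz":0.004,"ax":0,"ay":0,"az":0},{"jaw":0.2,"tx":-0.0041,"ty":-0.0005,"tz":0.0047,"ax":0,"ay":0,"az":0},{"jaw":0.2,"tx":-0.0041,"ty":-0.0005,"tz":0.0047,"ax":0,"ay":0,"az":0}]'

```text
time: 9.15
tool_pos: [0.5459, 0.1992, 0.0644]
ee_rot: [3.14, -0.716, 1.319]
wrist_force: [-0.1, 0.1, -1.9]
width: 0.0315
```

```bash
python3 - <<'E'
from plan import *
rows([(41,-2,0.5),(41,-2,0),(41,-2,-.5)])
E
```

```text
t 9.15 along -0.73 lat 0.16 z 64.41 rpy [179.91 -41.01  75.56] F u,lat,z [ 0.05  0.09 -1.94] w 0.0315
(41, -2, 0.5) along 0.04 z 64.56 t [0.0007 0.0002 0.0004] a [ 0.0008 -0.0002  0.0008]
(41, -2, 0) along 0.47 z 64.06 t [0.0007 0.0002 0.0011] a [ 0.0008 -0.0002  0.0008]
(41, -2, -0.5) along 0.9 z 63.56 t [0.0007 0.0002 0.0017] a [ 0.0008 -0.0002  0.0008]
```

Not touching yet; go down in 0.5 mm steps.

Request:
step_arm --steps '[{"jaw":0.2,"tx":0,"ty":0.0002,"tz":0.0009,"ax":0,"ay":0,"az":0},{"jaw":0.2,"tx":0,"ty":0.0002,"tz":0.0009,"ax":0,"ay":0,"az":0}]'

```text
time: 9.35
tool_pos: [0.5462, 0.1998, 0.0636]
ee_rot: [3.14, -0.716, 1.319]
wrist_force: [0.5, -0.6, -1.5]
width: 0.0312
```

Request:
step_arm --steps '[{"jaw":0.2,"tx":0,"ty":0,"tz":0.0009,"ax":0,"ay":0,"az":0},{"jaw":0.2,"tx":0,"ty":0,"tz":0.0009,"ax":0,"ay":0,"az":0}]'

```text
time: 9.55
tool_pos: [0.5463, 0.2005, 0.0628]
ee_rot: [3.141, -0.716, 1.319]
wrist_force: [-0.5, -0.0, -0.2]
width: 0.0311
```

```bash
python3 - <<'E'
from plan import *
rows([(41,-1,0.5),(41,-1,0),(41,0,0)])
E
```

```text
t 9.55 along 0.57 lat 0.08 z 62.84 rpy [179.94 -41.01  75.55] F u,lat,z [-0.16  0.48 -0.17] w 0.0311
(41, -1, 0.5) along -0.96 z 64.56 t [-0.      0.0001 -0.0023] a [ 0.0005 -0.0002  0.0007]
(41, -1, 0) along -0.53 z 64.06 t [-0.      0.0001 -0.0016] a [ 0.0005 -0.0002  0.0007]
(41, 0, 0) along -1.53 z 64.06 t [-0.0008  0.0001 -0.0023] a [ 0.0005 -0.0002  0.0007]
```

Request:
step_arm --steps '[{"jaw":0.2,"tx":-0.0005,"ty":0,"tz":0.0006,"ax":0,"ay":0,"az":0},{"jaw":0.2,"tx":-0.0005,"ty":0,"tz":0.0006,"ax":0,"ay":0,"az":0}]'

```text
time: 9.75
tool_pos: [0.5465, 0.2006, 0.0624]
ee_rot: [3.14, -0.716, 1.319]
wrist_force: [-0.8, 0.6, -0.5]
width: 0.031
```

```bash
python3 - <<'E'
from plan import *
rows([]); snapshot("top"); rows([])
E
```

```text
t 9.75 along 0.76 lat -0.07 z 62.42 rpy [179.91 -41.05  75.57] F u,lat,z [ 0.4   0.93 -0.52] w 0.031
t 9.8 along 0.76 lat -0.02 z 62.41 rpy [179.92 -41.04  75.57] F u,lat,z [ 0.51  0.29 -1.11] w 0.0313
```

Request:
step_arm --steps '[{"jaw":0.2,"tx":-0.0005,"ty":0,"tz":0.0007,"ax":0,"ay":0,"az":0},{"jaw":0.2,"tx":-0.0005,"ty":0,"tz":0.0007,"ax":0,"ay":0,"az":0}]'

```text
time: 10.0
tool_pos: [0.5466, 0.2008, 0.0621]
ee_rot: [3.14, -0.717, 1.319]
wrist_force: [-0.8, -0.7, 1.6]
width: 0.0316
```

Request:
step_arm --steps '[{"jaw":0.2,"tx":-0.0005,"ty":0,"tz":0.0007,"ax":0,"ay":0,"az":0},{"jaw":0.2,"tx":-0.0005,"ty":0,"tz":0.0007,"ax":0,"ay":0,"az":0}]'

```text
time: 10.2
tool_pos: [0.5468, 0.2011, 0.0618]
ee_rot: [3.139, -0.718, 1.32]
wrist_force: [-2.5, 0.1, 4.4]
width: 0.0313
```

```bash
python3 - <<'E'
from plan import *
rows([]); snapshot("top"); rows([])
E
```

```text
t 10.2 along 1.27 lat -0.28 z 61.78 rpy [179.86 -41.12  75.62] F u,lat,z [-0.55  2.4   4.37] w 0.0313
t 10.25 along 1.27 lat -0.28 z 61.76 rpy [179.86 -41.12  75.63] F u,lat,z [-1.58  1.57  4.26] w 0.0313
```

```bash
sed -i 's/DX=0.0; DZ=0.0/DX=.002; DZ=-.0005/' plan.py; python3 - <<'E'
from plan import *
rows([(41,-1,.7),(41,1,.7),(41,3,.7)])
E
```

```text
t 10.25 along 1.27 lat -0.28 z 61.76 rpy [179.86 -41.12  75.63] F u,lat,z [-1.58  1.57  4.26] w 0.0313
(41, -1, 0.7) along -2.65 z 62.94 t [-0.0022 -0.0003 -0.0035] a [ 0.0011 -0.0021  0.0016]
(41, 1, 0.7) along -4.65 z 62.94 t [-0.0037 -0.0003 -0.0048] a [ 0.0011 -0.0021  0.0016]
(41, 3, 0.7) along -6.65 z 62.94 t [-0.0052 -0.0003 -0.0061] a [ 0.0011 -0.0021  0.0016]
```

Request:
step_arm --steps '[{"jaw":0.2,"tx":0.0005,"ty":-0.0005,"tz":-0.001,"ax":0.001,"ay":-0.002,"az":0.002},{"jaw":0.2,"tx":-0.001,"ty":-0.0006,"tz":-0.0025,"ax":0.001,"ay":-0.002,"az":0.002},{"jaw":0.2,"tx":-0.0022,"ty":-0.0007,"tz":-0.0035,"ax":0.001,"ay":-0.002,"az":0.002},{"jaw":0.2,"tx":-0.0022,"ty":-0.0007,"tz":-0.0035,"ax":0.001,"ay":-0.002,"az":0.002},{"jaw":0.2,"tx":-0.0022,"ty":-0.0007,"tz":-0.0035,"ax":0.001,"ay":-0.002,"az":0.002}]'

```text
time: 10.75
tool_pos: [0.5455, 0.1982, 0.0634]
ee_rot: [-3.141, -0.718, 1.317]
wrist_force: [1.7, 4.7, -0.8]
width: 0.0313
```

```bash
python3 - <<'E'
from plan import *
rows([(41,0,.7),(41,1,.7),(41,3,.7)])
E
```

```text
t 10.75 along -1.86 lat 0.29 z 63.44 rpy [-179.99  -41.13   75.46] F u,lat,z [ 4.98 -0.5  -0.81] w 0.0313
(41, 0, 0.7) along -3.65 z 62.94 t [-0.0017  0.0003 -0.0008] a [ 0.0004 -0.0022 -0.0005]
(41, 1, 0.7) along -4.65 z 62.94 t [-0.0024  0.0003 -0.0015] a [ 0.0004 -0.0022 -0.0005]
(41, 3, 0.7) along -6.65 z 62.94 t [-0.0039  0.0003 -0.0028] a [ 0.0004 -0.0022 -0.0005]
```

Request:
step_arm --steps '[{"jaw":0.2,"tx":-0.0012,"ty":0,"tz":-0.0006,"ax":0,"ay":-0.002,"az":0},{"jaw":0.2,"tx":-0.0025,"ty":0,"tz":-0.0016,"ax":0,"ay":-0.002,"az":0},{"jaw":0.2,"tx":-0.0038,"ty":0,"tz":-0.0026,"ax":0,"ay":-0.002,"az":0},{"jaw":0.2,"tx":-0.0038,"ty":0,"tz":-0.0026,"ax":0,"ay":-0.002,"az":0}]'

```text
time: 11.15
tool_pos: [0.5447, 0.1955, 0.0641]
ee_rot: [-3.141, -0.72, 1.317]
wrist_force: [3.1, 7.1, 0.3]
width: 0.0311
```

```bash
python3 - <<'E'
from plan import *
rows([]); snapshot("top");rows([]); snapshot("top");rows([(41,5,.7)])
E
```

```text
t 11.15 along -4.66 lat 0.34 z 64.1 rpy [-179.97  -41.28   75.44] F u,lat,z [ 7.64 -1.19  0.29] w 0.0311
t 11.2 along -4.61 lat 0.33 z 64.14 rpy [-179.97  -41.28   75.45] F u,lat,z [ 7.8  -0.9   0.78] w 0.0314
t 11.25 along -4.59 lat 0.36 z 64.09 rpy [-179.98  -41.27   75.45] F u,lat,z [ 9.41 -1.2   0.33] w 0.0312
(41, 5, 0.7) along -8.65 z 62.94 t [-0.0038  0.0004 -0.0018] a [ 0.0002 -0.0048 -0.0007]
```

Request:
step_arm --steps '[{"jaw":0.2,"tx":-0.0017,"ty":0,"tz":-0.0004,"ax":0,"ay":-0.004,"az":0},{"jaw":0.2,"tx":-0.0034,"ty":0.0002,"tz":-0.001,"ax":0,"ay":-0.004,"az":0},{"jaw":0.2,"tx":-0.0042,"ty":0.0002,"tz":-0.0012,"ax":0,"ay":-0.004,"az":0},{"jaw":0.2,"tx":-0.0042,"ty":0.0002,"tz":-0.0012,"ax":0,"ay":-0.004,"az":0}]'

```text
time: 11.65
tool_pos: [0.5444, 0.1942, 0.0644]
ee_rot: [-3.141, -0.723, 1.317]
wrist_force: [2.1, 9.7, 1.9]
width: 0.0313
```

```bash
python3 - <<'E'
from plan import *
from held import heldfit
rows([]); p,d,C=heldfit("top");rows([]); p2,d2,C2=heldfit("side");rows([(41,7,.7),(36,7,.7)])
ims=[]
for n,q in(("top",p),("side",p2)):
    x,y=proj(n,SEAT)[0].astype(int); ims.append(cv2.resize(q[y-40:y+40,x-50:x+50],(400,320)))
cv2.imwrite('pics/e.png',np.hstack(ims)[...,::-1])
E
```

```text
t 11.65 along -5.95 lat 0.35 z 64.4 rpy [-179.95  -41.43   75.46] F u,lat,z [9.95 0.39 1.94] w 0.0313
top 0.87 633 slope y,z(deg) [-0.2 -0.7] off y,z(mm) [0.2 1.1] x range [-0.0222  0.0376] rms 0.003
t 11.75 along -5.9 lat 0.37 z 64.38 rpy [-179.95  -41.42   75.47] F u,lat,z [10.11  0.32  2.41] w 0.0315
side 0.65 77 slope y,z(deg) [ 3.7 -6. ] off y,z(mm) [ 0.1 -1.7] x range [-0.0332 -0.0179] rms 0.0014
t 11.85 along -5.88 lat 0.4 z 64.4 rpy [-179.96  -41.42   75.48] F u,lat,z [10.93  1.15  2.24] w 0.0309
(41, 7, 0.7) along -10.65 z 62.94 t [-0.0045  0.0004 -0.0021] a [-0.0006 -0.0074 -0.0002]
(36, 7, 0.7) along -9.27 z 60.99 t [-0.0048  0.0004  0.0003] a [-0.0006 -0.0946 -0.0002]
```

View pics/e.png

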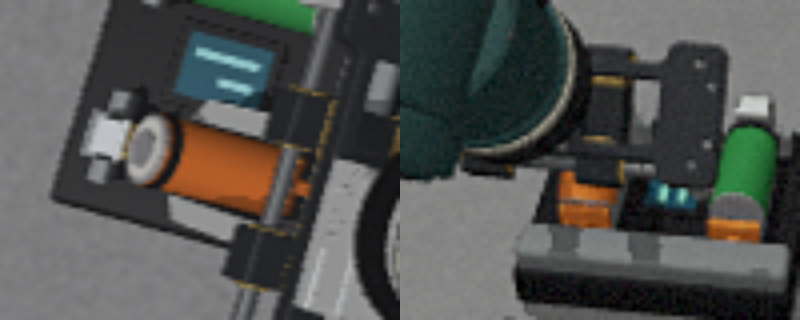

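```bash
cat >> plan.py <<'E'
def cmd(al,z,th,lat=0.4,fu=14.,kz=2.5):
    """row so that TCP ends at charger along/z (mm), tilt th, allowing for the arm giving way under contact force"""
    o=get_obs(); Rn=R.from_euler('xyz',o["ee_rot"]); p=np.array(o["tool_pos"])
    P=ORG+U*(al-fu/4)/1e3+np.array([-sy,cy,0])*lat/1e3+[0,0,(z-kz)/1e3]
    Rt=R.from_euler('z',CY,degrees=True)*R.from_euler('y',-th,degrees=True)*R.from_euler('x',np.pi)
    print("CMD",(al,z,th),"t",Rn.inv().apply(P-p).round(4),"a",(Rn.inv()*Rt).as_rotvec().round(4))
E
python3 - <<'E'
from plan import *
rows([]); cmd(-6.3,63.1,38.5,fu=13);cmd(-6.8,61.9,35.7,fu=13.5)
E
```

```text
t 11.85 along -5.88 lat 0.4 z 64.4 rpy [-179.96  -41.42   75.48] F u,lat,z [10.93  1.15  2.24] w 0.0309
CMD (-6.3, 63.1, 38.5) t [-0.0053 -0.      0.0004] a [-0.0006 -0.051  -0.0002]
CMD (-6.8, 61.9, 35.7) t [-0.0065 -0.      0.0009] a [-0.0006 -0.0999 -0.0002]
```

Request:
step_arm --steps '[{"jaw":0.2,"tx":-0.0045,"ty":0,"tz":0.0002,"ax":0,"ay":-0.025,"az":0},{"jaw":0.2,"tx":-0.0053,"ty":0,"tz":0.0004,"ax":0,"ay":-0.051,"az":0},{"jaw":0.2,"tx":-0.006,"ty":0,"tz":0.0007,"ax":0,"ay":-0.075,"az":0},{"jaw":0.2,"tx":-0.0065,"ty":0,"tz":0.0009,"ax":0,"ay":-0.1,"az":0},{"jaw":0.2,"tx":-0.0065,"ty":0,"tz":0.0009,"ax":0,"ay":-0.1,"az":0}]'

```text
time: 12.35
tool_pos: [0.5442, 0.1939, 0.0622]
ee_rot: [3.141, -0.631, 1.319]
wrist_force: [2.4, 11.1, 3.0]
width: 0.0311
```

```bash
python3 - <<'E'
from plan import *
rows([]); snapshot("top"); rows([(36,5,.7),(31,5,.7)])
cmd(-6.5,59.5,31,fu=14)
E
```

```text
t 12.35 along -6.32 lat 0.42 z 62.2 rpy [179.98 -36.13  75.6 ] F u,lat,z [11.34  0.42  3.03] w 0.0311
t 12.4 along -6.38 lat 0.4 z 62.15 rpy [179.99 -36.15  75.57] F u,lat,z [11.8   0.22  2.78] w 0.0312
(36, 5, 0.7) along -7.27 z 60.99 t [-0.0014  0.0004  0.0004] a [-0.0005 -0.0027  0.001 ]
(31, 5, 0.7) along -5.95 z 58.87 t [-0.0016  0.0004  0.0029] a [-0.0005 -0.09    0.001 ]
CMD (-6.5, 59.5, 31) t [-0.006 -0.     0.002] a [-0.0005 -0.09    0.001 ]
```

```bash
python3 - <<'E'
from plan import *
cmd(-8.2,61.2,35,fu=14.5,kz=3.2)
E
```

```text
CMD (-8.2, 61.2, 35) t [-0.0068 -0.      0.0001] a [-0.0005 -0.0201  0.001 ]
```

Request:
step_arm --steps '[{"jaw":0.2,"tx":-0.005,"ty":0,"tz":0,"ax":0,"ay":-0.01,"az":0},{"jaw":0.2,"tx":-0.006,"ty":0,"tz":0,"ax":0,"ay":-0.015,"az":0},{"jaw":0.2,"tx":-0.0068,"ty":0,"tz":0,"ax":0,"ay":-0.02,"az":0},{"jaw":0.2,"tx":-0.0068,"ty":0,"tz":0,"ax":0,"ay":-0.02,"az":0}]'

```text
time: 12.8
tool_pos: [0.544, 0.1928, 0.0618]
ee_rot: [3.141, -0.621, 1.32]
wrist_force: [2.5, 13.8, 4.7]
width: 0.031
```

```bash
python3 - <<'E'
from plan import *
from held import heldfit
rows([]); heldfit("top"); rows([(35,6.5,.7),(31,5,.7)])
cmd(-8.6,60.7,34,fu=15,kz=3.5)
E
```

```text
t 12.8 along -7.41 lat 0.4 z 61.78 rpy [179.95 -35.61  75.63] F u,lat,z [13.98  1.07  4.68] w 0.031
top 0.73 552 slope y,z(deg) [ 0.  -0.4] off y,z(mm) [0.2 0.9] x range [-0.0244  0.0375] rms 0.0034
t 12.9 along -7.41 lat 0.4 z 61.76 rpy [179.96 -35.61  75.63] F u,lat,z [14.29  1.22  4.29] w 0.0313
(35, 6.5, 0.7) along -8.5 z 60.58 t [-0.0016  0.0004  0.0003] a [-0.0006 -0.0107  0.0019]
(31, 5, 0.7) along -5.95 z 58.87 t [-0.0005  0.0004  0.0032] a [-0.0005 -0.0805  0.0019]
CMD (-8.6, 60.7, 34) t [-0.0067 -0.      0.0008] a [-0.0005 -0.0281  0.0019]
```

```bash
python3 - <<'E'
from plan import *
cmd(-7.7,60.6,33.3,fu=14.7,kz=3.2);cmd(-7.6,59.4,30.6,fu=14.7,kz=3.2)
E
```

```text
CMD (-7.7, 60.6, 33.3) t [-0.0058 -0.      0.0012] a [-0.0005 -0.0404  0.0019]
CMD (-7.6, 59.4, 30.6) t [-0.0064 -0.      0.0023] a [-0.0005 -0.0875  0.0019]
```

Request:
step_arm --steps '[{"jaw":0.2,"tx":-0.0054,"ty":0,"tz":0.0006,"ax":0,"ay":-0.02,"az":0.001},{"jaw":0.2,"tx":-0.0058,"ty":0,"tz":0.0012,"ax":0,"ay":-0.04,"az":0.002},{"jaw":0.2,"tx":-0.0061,"ty":0,"tz":0.0018,"ax":0,"ay":-0.064,"az":0.002},{"jaw":0.2,"tx":-0.0064,"ty":0,"tz":0.0023,"ax":0,"ay":-0.0875,"az":0.002},{"jaw":0.2,"tx":-0.0064,"ty":0,"tz":0.0023,"ax":0,"ay":-0.0875,"az":0.002}]'

```text
time: 13.4
tool_pos: [0.5442, 0.194, 0.0597]
ee_rot: [3.141, -0.544, 1.319]
wrist_force: [2.6, 13.6, 3.7]
width: 0.0311
```

```bash
python3 - <<'E'
from plan import *
from held import heldfit
rows([]); heldfit("top"); rows([(30.6,7,.7)])
cmd(-7.2,57.4,26,fu=14.7,kz=3.)
E
```

```text
t 13.4 along -6.25 lat 0.4 z 59.74 rpy [179.96 -31.18  75.6 ] F u,lat,z [13.83  0.89  3.75] w 0.0311
top 0.8 487 slope y,z(deg) [-0.  -0.7] off y,z(mm) [0.2 0.7] x range [-0.0152  0.0378] rms 0.0038
t 13.5 along -6.34 lat 0.34 z 59.69 rpy [179.98 -31.22  75.56] F u,lat,z [13.9   0.5   4.72] w 0.0311
(30.6, 7, 0.7) along -7.85 z 58.69 t [-0.0018  0.0003  0.0001] a [-0.0001 -0.0108  0.0009]
CMD (-7.2, 57.4, 26) t [-0.0066 -0.0001  0.0022] a [-0.0001 -0.0911  0.0009]
```

```bash
python3 - <<'E'
from plan import *
rows([(26,7.6,1.2),(21,7.6,1.),(16,7.6,1),(11,7.6,.8),(6,7.6,.6),(2,7.6,.4)])
a=(tcp(26,7.6,1.2)[0]-ORG)
for th in(28.5,26):
    P=tcp(th,7.6,1.2)[0]-ORG; cmd(P@U*1e3+1.95,P[2]*1e3,th-.4,fu=15,kz=2.8)
E
```

```text
t 13.5 along -6.34 lat 0.34 z 59.69 rpy [179.98 -31.22  75.56] F u,lat,z [13.9   0.5   4.72] w 0.0311
(26, 7.6, 1.2) along -7.58 z 57.09 t [-0.0024  0.0003  0.0016] a [-0.0001 -0.0911  0.0009]
(21, 7.6, 1.0) along -6.37 z 54.48 t [-0.0027  0.0003  0.0044] a [-0.     -0.1784  0.0009]
(16, 7.6, 1) along -5.41 z 51.93 t [-0.0032  0.0003  0.0071] a [ 0.     -0.2656  0.0009]
(11, 7.6, 0.8) along -4.58 z 49.07 t [-0.004   0.0003  0.01  ] a [ 1.000e-04 -3.529e-01  9.000e-04]
(6, 7.6, 0.6) along -3.99 z 46.11 t [-0.005   0.0003  0.0128] a [ 1.000e-04 -4.402e-01  9.000e-04]
(2, 7.6, 0.4) along -3.69 z 43.64 t [-0.006   0.0003  0.0151] a [ 1.0e-04 -5.1e-01  9.0e-04]
CMD (np.float64(-6.254363852400679), np.float64(58.25000238839187), 28.1) t [-0.0053 -0.0001  0.0017] a [-0.0001 -0.0545  0.0009]
CMD (np.float64(-5.633682957981186), np.float64(57.094449448465845), 25.6) t [-0.0054 -0.0001  0.003 ] a [-0.0001 -0.0981  0.0009]
```

Request:
step_arm --steps '[{"jaw":0.2,"tx":-0.0052,"ty":0,"tz":0.0008,"ax":0,"ay":-0.025,"az":0.001},{"jaw":0.2,"tx":-0.0053,"ty":0,"tz":0.0017,"ax":0,"ay":-0.054,"az":0.001},{"jaw":0.2,"tx":-0.0054,"ty":0,"tz":0.0023,"ax":0,"ay":-0.076,"az":0.001},{"jaw":0.2,"tx":-0.0054,"ty":0,"tz":0.003,"ax":0,"ay":-0.098,"az":0.001},{"jaw":0.2,"tx":-0.0054,"ty":0,"tz":0.003,"ax":0,"ay":-0.098,"az":0.001}]'

```text
time: 14.0
tool_pos: [0.5447, 0.1957, 0.0572]
ee_rot: [3.141, -0.456, 1.319]
wrist_force: [2.6, 14.2, 2.8]
width: 0.0314
```

```bash
python3 - <<'E'
from plan import *
from held import heldfit
rows([]); p,d,C=heldfit("top"); rows([])
x,y=proj("top",SEAT)[0].astype(int); cv2.imwrite('pics/f.png',cv2.resize(p[y-40:y+40,x-50:x+50],(640,512))[...,::-1])
for th in(23.5,21):
    P=tcp(th,7.6,1.)[0]-ORG; cmd(P@U*1e3+1.95,P[2]*1e3,th-.4,fu=15,kz=2.8)
E
```

```text
t 14.0 along -4.47 lat 0.38 z 57.19 rpy [179.94 -26.15  75.58] F u,lat,z [14.39  1.04  2.83] w 0.0314
top 0.63 359 slope y,z(deg) [-0.8  0.2] off y,z(mm) [0.6 0.5] x range [-0.0025  0.0376] rms 0.0044
t 14.1 along -4.58 lat 0.35 z 57.15 rpy [179.96 -26.19  75.54] F u,lat,z [13.59  1.13  2.78] w 0.0313
CMD (np.float64(-4.959353514932704), np.float64(55.7030029357895), 23.1) t [-0.0056 -0.      0.002 ] a [ 0.0004 -0.0539  0.0006]
CMD (np.float64(-4.418573754233589), np.float64(54.477256351953166), 20.6) t [-0.0056 -0.0001  0.0033] a [ 0.0004 -0.0975  0.0006]
```

View pics/f.png

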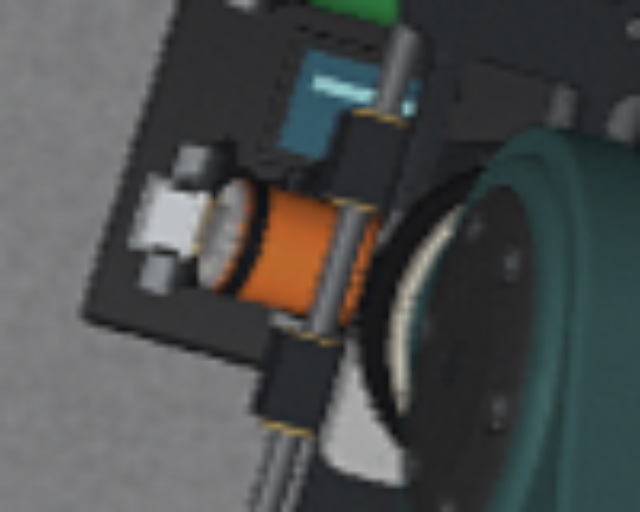

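```bash
python3 - <<'E'
from plan import *
for th in(25,23.5,21):
    P=tcp(th,7.6,.9)[0]-ORG; cmd(P@U*1e3+2.2,P[2]*1e3,th-.5,fu=20.5,kz=2.8,lat=.2)
E
```

```text
CMD (np.float64(-5.004668694945111), np.float64(56.32209214892126), 24.5) t [-0.0066  0.0002  0.0008] a [ 0.0004 -0.0294  0.0006]
CMD (np.float64(-4.665872277436619), np.float64(55.60300293578949), 23.0) t [-0.0066  0.0001  0.0016] a [ 0.0004 -0.0556  0.0006]
CMD (np.float64(-4.130187350730025), np.float64(54.37725635195315), 20.5) t [-0.0066  0.0001  0.0029] a [ 0.0004 -0.0993  0.0006]
```

Request:
step_arm --steps '[{"jaw":0.2,"tx":-0.0066,"ty":0,"tz":-0.0002,"ax":0,"ay":-0.008,"az":0.0006},{"jaw":0.2,"tx":-0.0066,"ty":0,"tz":0.0008,"ax":0,"ay":-0.029,"az":0.0006},{"jaw":0.2,"tx":-0.0066,"ty":0,"tz":0.0016,"ax":0,"ay":-0.056,"az":0.0006},{"jaw":0.2,"tx":-0.0066,"ty":0,"tz":0.0023,"ax":0,"ay":-0.078,"az":0.0006},{"jaw":0.2,"tx":-0.0066,"ty":0,"tz":0.0029,"ax":0,"ay":-0.0993,"az":0.0006},{"jaw":0.2,"tx":-0.0066,"ty":0,"tz":0.0029,"ax":0,"ay":-0.0993,"az":0.0006}]'

```text
time: 14.7
tool_pos: [0.545, 0.1966, 0.0546]
ee_rot: [3.14, -0.369, 1.319]
wrist_force: [1.7, 14.6, 2.3]
width: 0.0312
```

```bash
python3 - <<'E'
from plan import *
rows([]); snapshot("top"); rows([])
print(get_obs()["wrist_torque"])
for th in(20,18.5,16):
    P=tcp(th,7.6,.9)[0]-ORG; cmd(P@U*1e3+2.2,P[2]*1e3,th-.5,fu=20.5,kz=2.5,lat=.2)
E
```

```text
t 14.7 along -3.48 lat 0.33 z 54.57 rpy [179.89 -21.14  75.57] F u,lat,z [14.59  2.01  2.28] w 0.0312
t 14.75 along -3.51 lat 0.33 z 54.56 rpy [179.9  -21.16  75.55] F u,lat,z [14.33  1.28  3.21] w 0.0313
[ 2.60103739 -0.33248407  0.05776091]
CMD (np.float64(-3.9266098445082545), np.float64(53.877738291417145), 19.5) t [-0.0063  0.0001  0.001 ] a [ 0.0014 -0.0291  0.0008]
CMD (np.float64(-3.6332715605460884), np.float64(53.11894760607302), 18.0) t [-0.0063  0.0001  0.0018] a [ 0.0015 -0.0552  0.0008]
CMD (np.float64(-3.177882136431082), np.float64(51.829952308673775), 15.5) t [-0.0064  0.0001  0.0031] a [ 0.0015 -0.0989  0.0008]
```

Request:
step_arm --steps '[{"jaw":0.2,"tx":-0.0068,"ty":0,"tz":0,"ax":0.001,"ay":-0.008,"az":0.0008},{"jaw":0.2,"tx":-0.0068,"ty":0,"tz":0.001,"ax":0.001,"ay":-0.029,"az":0.0008},{"jaw":0.2,"tx":-0.0068,"ty":0,"tz":0.0018,"ax":0.001,"ay":-0.055,"az":0.0008},{"jaw":0.2,"tx":-0.0069,"ty":0,"tz":0.0025,"ax":0.001,"ay":-0.077,"az":0.0008},{"jaw":0.2,"tx":-0.007,"ty":0,"tz":0.0031,"ax":0.001,"ay":-0.099,"az":0.0008},{"jaw":0.2,"tx":-0.007,"ty":0,"tz":0.0031,"ax":0.001,"ay":-0.099,"az":0.0008}]'

```text
time: 15.35
tool_pos: [0.5453, 0.1974, 0.0519]
ee_rot: [3.14, -0.282, 1.319]
wrist_force: [1.6, 14.5, 2.9]
width: 0.0314
```

```bash
python3 - <<'E'
from plan import *
rows([]); snapshot("top"); rows([])
for th in(15,13.5,11):
    P=tcp(th,7.6,.9)[0]-ORG; cmd(P@U*1e3+2.2,P[2]*1e3,th-.5,fu=20.5,kz=2.3,lat=.3)
E
```

```text
t 15.35 along -2.64 lat 0.27 z 51.91 rpy [179.88 -16.18  75.56] F u,lat,z [14.44  2.1   2.87] w 0.0314
t 15.4 along -2.67 lat 0.27 z 51.9 rpy [179.89 -16.21  75.55] F u,lat,z [14.77  2.09  2.38] w 0.0314
CMD (np.float64(-3.00793390564745), np.float64(51.306207193028946), 14.5) t [-0.0061 -0.      0.0013] a [ 0.0018 -0.0298  0.0008]
CMD (np.float64(-2.766580495735451), np.float64(50.512277111585064), 13.0) t [-0.006  -0.      0.0021] a [ 0.0018 -0.056   0.0008]
CMD (np.float64(-2.401739483863829), np.float64(49.16805314387785), 10.5) t [-0.0061 -0.      0.0035] a [ 0.0018 -0.0997  0.0007]
```

Request:
step_arm --steps '[{"jaw":0.2,"tx":-0.0072,"ty":-0.0003,"tz":0,"ax":0.001,"ay":-0.008,"az":0.0008},{"jaw":0.2,"tx":-0.0073,"ty":-0.0003,"tz":0.001,"ax":0.001,"ay":-0.02,"az":0.0008},{"jaw":0.2,"tx":-0.0073,"ty":-0.0003,"tz":0.0017,"ax":0.001,"ay":-0.04,"az":0.0008},{"jaw":0.2,"tx":-0.0073,"ty":-0.0003,"tz":0.0021,"ax":0.001,"ay":-0.056,"az":0.0008},{"jaw":0.2,"tx":-0.0073,"ty":-0.0003,"tz":0.0021,"ax":0.001,"ay":-0.056,"az":0.0008}]'

```text
time: 15.9
tool_pos: [0.5452, 0.1972, 0.0505]
ee_rot: [3.139, -0.239, 1.319]
wrist_force: [2.3, 13.8, 2.1]
width: 0.0311
```

```bash
python3 - <<'E'
from plan import *
rows([]); snapshot("top"); rows([(13,7.6,.6)])
for th in(11,9):
    P=tcp(th,7.7,.7)[0]-ORG; cmd(P@U*1e3+2.4,P[2]*1e3,th-.5,fu=23,kz=2.3,lat=.4)
E
```

```text
t 15.9 along -2.85 lat 0.28 z 50.46 rpy [179.83 -13.7   75.56] F u,lat,z [13.95  1.26  2.14] w 0.0311
t 15.95 along -2.86 lat 0.28 z 50.47 rpy [179.83 -13.72  75.55] F u,lat,z [14.88  0.74  2.84] w 0.0316
(13, 7.6, 0.6) along -4.82 z 49.95 t [-0.002   0.0003  0.    ] a [ 0.0027 -0.0127  0.0008]
CMD (np.float64(-2.2628634220362884), np.float64(48.96805314387785), 10.5) t [-0.0059 -0.0001  0.0025] a [ 0.0027 -0.0563  0.0007]
CMD (np.float64(-2.0131186880273444), np.float64(47.87506649577432), 8.5) t [-0.0059 -0.0001  0.0036] a [ 0.0027 -0.0912  0.0007]
```

```bash
python3 - <<'E'
from plan import *
from held import heldfit
F=[]
for i in range(6):
    p,d=snapshot("top"); F.append(get_obs()["wrist_force"])
F=np.array(F); print(np.round([np.mean(F@U),np.std(F@U),F[:,2].mean()],2)); heldfit("top"); rows([])
s=silhouettes("top","lip"); C=cloud("top",d)
for x in s[:2]: Q=C[x["pixels"]&(d>0)]-ORG; print(x["confidence"],np.round(np.median(Q,0)@U,4),np.percentile(Q@U,[2,98]).round(4))
E
```

```text
[14.74  0.44  1.88]
t 16.35 along -2.93 lat 0.26 z 50.51 rpy [179.84 -13.75  75.52] F u,lat,z [14.92  1.76  2.32] w 0.0317
```

Request:
step_arm --steps '[{"jaw":0.2,"tx":-0.0062,"ty":-0.0003,"tz":0.0008,"ax":0.002,"ay":-0.015,"az":0.0008},{"jaw":0.2,"tx":-0.0064,"ty":-0.0003,"tz":0.0016,"ax":0.002,"ay":-0.035,"az":0.0008},{"jaw":0.2,"tx":-0.0064,"ty":-0.0003,"tz":0.0025,"ax":0.002,"ay":-0.056,"az":0.0008},{"jaw":0.2,"tx":-0.0064,"ty":-0.0003,"tz":0.0031,"ax":0.002,"ay":-0.075,"az":0.0008},{"jaw":0.2,"tx":-0.0064,"ty":-0.0003,"tz":0.0036,"ax":0.002,"ay":-0.091,"az":0.0008},{"jaw":0.2,"tx":-0.0064,"ty":-0.0003,"tz":0.0036,"ax":0.002,"ay":-0.091,"az":0.0008}]'

```text
time: 17.0
tool_pos: [0.5455, 0.1981, 0.0481]
ee_rot: [3.138, -0.161, 1.318]
wrist_force: [1.8, 15.0, 3.0]
width: 0.0313
```

```bash
cat >> plan.py <<'E'
def fav(n=4):
    F=[]
    for i in range(n): p,d=snapshot("top"); F.append(get_obs()["wrist_force"])
    F=np.array(F); print("Favg u,lat,z",np.round([np.mean(F@U),np.mean(-F[:,0]*sy+F[:,1]*cy),F[:,2].mean()],2)); return p,d
E
python3 - <<'E'
from plan import *
p,d=fav(); rows([(9,7.4,.7)])
x,y=proj("top",SEAT)[0].astype(int); cv2.imwrite('pics/g.png',cv2.resize(p[y-40:y+40,x-50:x+50],(640,512),interpolation=cv2.INTER_CUBIC)[...,::-1])
for th in(6,4):
    P=tcp(th,7.7,.7)[0]-ORG; cmd(P@U*1e3+2.4,P[2]*1e3,th-.5,fu=23,kz=2.3,lat=.4)
E
```

```text
Favg u,lat,z [14.16  1.73  2.82]
t 17.2 along -1.88 lat 0.19 z 48.14 rpy [179.82  -9.3   75.51] F u,lat,z [14.96  1.76  2.48] w 0.0312
(9, 7.4, 0.7) along -4.11 z 47.88 t [-0.0022  0.0002 -0.0001] a [ 0.003  -0.0053  0.0001]
CMD (np.float64(-1.6989949570154352), np.float64(46.20906738027284), 5.5) t [-0.0062 -0.0002  0.0033] a [ 0.003  -0.0664  0.    ]
CMD (np.float64(-1.5313142509027369), np.float64(45.082555989029935), 3.5) t [-0.0062 -0.0002  0.0044] a [ 0.003  -0.1013 -0.    ]
```

View pics/g.png

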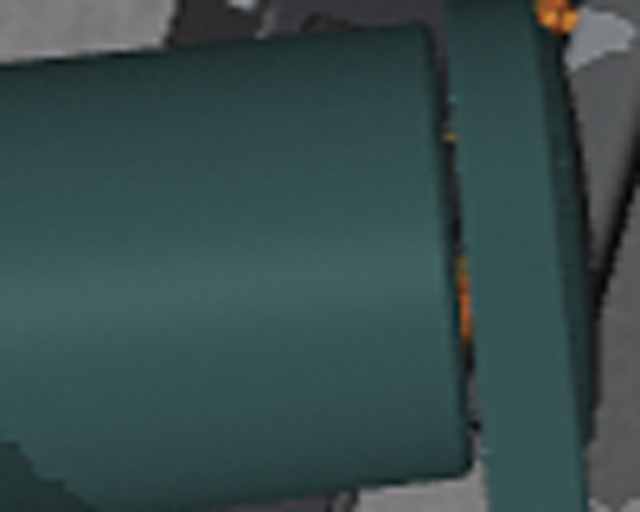

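Request:
step_arm --steps '[{"jaw":0.2,"tx":-0.0068,"ty":-0.0005,"tz":0.0008,"ax":0.003,"ay":-0.012,"az":0},{"jaw":0.2,"tx":-0.0071,"ty":-0.0005,"tz":0.0016,"ax":0.003,"ay":-0.025,"az":0},{"jaw":0.2,"tx":-0.0071,"ty":-0.0005,"tz":0.0024,"ax":0.003,"ay":-0.042,"az":0},{"jaw":0.2,"tx":-0.0071,"ty":-0.0005,"tz":0.003,"ax":0.003,"ay":-0.057,"az":0},{"jaw":0.2,"tx":-0.0071,"ty":-0.0005,"tz":0.0036,"ax":0.003,"ay":-0.07,"az":0},{"jaw":0.2,"tx":-0.0071,"ty":-0.0005,"tz":0.0036,"ax":0.003,"ay":-0.07,"az":0}]'

```text
time: 17.8
tool_pos: [0.5456, 0.1986, 0.046]
ee_rot: [3.139, -0.106, 1.319]
wrist_force: [2.4, 15.2, 3.8]
width: 0.0314
```

```bash
python3 - <<'E'
from plan import *
p,d=fav(); rows([(5.5,7.4,.5)])
for th in(3,1):
    P=tcp(th,7.7,.5)[0]-ORG; cmd(P@U*1e3+2.4,P[2]*1e3,th-.5,fu=23,kz=2.3,lat=.4)
E
```

```text
Favg u,lat,z [15.42  1.44  2.91]
t 18.0 along -1.45 lat 0.17 z 46.07 rpy [179.83  -6.11  75.55] F u,lat,z [14.93  0.73  2.65] w 0.0311
(5.5, 7.4, 0.5) along -3.73 z 45.73 t [-0.0023  0.0002  0.0001] a [ 0.0029 -0.0107  0.0009]
CMD (np.float64(-1.449846824233397), np.float64(44.31503387269491), 2.5) t [-0.0061 -0.0002  0.0034] a [ 0.003  -0.0631  0.0008]
CMD (np.float64(-1.3410850826804932), np.float64(43.17229348472354), 0.5) t [-0.0062 -0.0003  0.0046] a [ 0.003  -0.098   0.0007]
```

Request:
step_arm --steps '[{"jaw":0.2,"tx":-0.0066,"ty":-0.0005,"tz":0.0008,"ax":0.003,"ay":-0.012,"az":0},{"jaw":0.2,"tx":-0.0067,"ty":-0.0005,"tz":0.0015,"ax":0.003,"ay":-0.025,"az":0},{"jaw":0.2,"tx":-0.0067,"ty":-0.0005,"tz":0.0022,"ax":0.003,"ay":-0.038,"az":0},{"jaw":0.2,"tx":-0.0067,"ty":-0.0005,"tz":0.0028,"ax":0.003,"ay":-0.051,"az":0},{"jaw":0.2,"tx":-0.0067,"ty":-0.0005,"tz":0.0034,"ax":0.003,"ay":-0.063,"az":0},{"jaw":0.2,"tx":-0.0067,"ty":-0.0005,"tz":0.0034,"ax":0.003,"ay":-0.063,"az":0}]'

```text
time: 18.6
tool_pos: [0.5458, 0.1988, 0.0448]
ee_rot: [3.138, -0.057, 1.32]
wrist_force: [0.8, 13.1, 4.8]
width: 0.0312
```

```bash
python3 - <<'E'
from plan import *
p,d=fav(); rows([(2.5,7.4,.5)])
for th in(1,0):
    P=tcp(th,7.7,.2)[0]-ORG; cmd(P@U*1e3+2.4,P[2]*1e3,th-.5,fu=23,kz=2.3,lat=.4)
E
```

```text
Favg u,lat,z [13.81  2.5   5.18]
t 18.8 along -1.16 lat 0.11 z 44.81 rpy [179.82  -3.3   75.6 ] F u,lat,z [14.41  2.62  4.92] w 0.0314
(2.5, 7.4, 0.5) along -3.52 z 44.03 t [-0.0024  0.0001  0.0006] a [ 0.0031 -0.0139  0.0016]
CMD (np.float64(-1.3358485632020076), np.float64(42.872293484723535), 0.5) t [-0.0062 -0.0003  0.0039] a [ 0.0031 -0.0488  0.0016]
CMD (np.float64(-1.299999999999999), np.float64(42.29741699796952), -0.5) t [-0.0062 -0.0003  0.0045] a [ 0.0031 -0.0663  0.0016]
```

Request:
step_arm --steps '[{"jaw":0.2,"tx":-0.007,"ty":-0.0005,"tz":0.0015,"ax":0.003,"ay":0,"az":-0.001},{"jaw":0.2,"tx":-0.0078,"ty":-0.0005,"tz":0.0015,"ax":0.003,"ay":0,"az":-0.001},{"jaw":0.2,"tx":-0.008,"ty":-0.0005,"tz":0.0015,"ax":0.003,"ay":0,"az":-0.001},{"jaw":0.2,"tx":-0.008,"ty":-0.0005,"tz":0.0015,"ax":0.003,"ay":0,"az":-0.001}]'

```text
time: 19.2
tool_pos: [0.5455, 0.1981, 0.0452]
ee_rot: [3.138, -0.073, 1.321]
wrist_force: [1.9, 16.2, 0.9]
width: 0.0315
```

```bash
python3 - <<'E'
from plan import *
from held import heldfit
p,d=fav(); rows([]); p,d,C=heldfit("side")
x,y=proj("side",SEAT)[0].astype(int); cv2.imwrite('pics/h.png',cv2.resize(p[y-45:y+35,x-40:x+60],(640,512),interpolation=cv2.INTER_CUBIC)[...,::-1])
E
```

```text
Favg u,lat,z [15.88  1.46  2.09]
t 19.4 along -1.91 lat 0.22 z 45.19 rpy [179.82  -4.15  75.7 ] F u,lat,z [16.73  1.51  2.39] w 0.0314
side 0.78 295 slope y,z(deg) [ 0.1 -2.3] off y,z(mm) [-1.3  0. ] x range [-0.0346  0.0302] rms 0.0028
```

View pics/h.png

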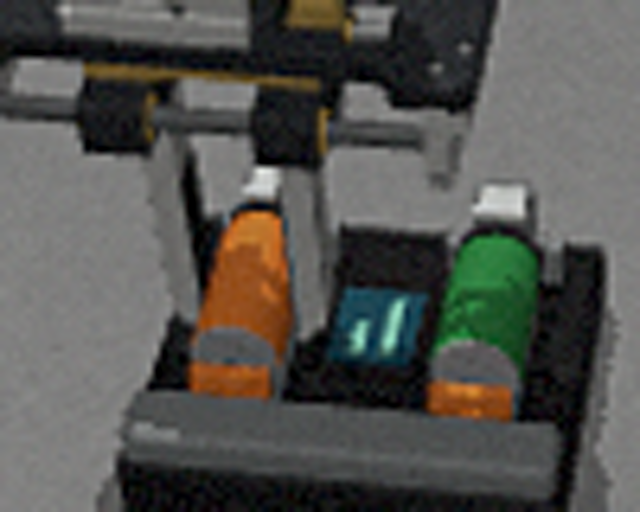

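Request:
step_arm --steps '[{"jaw":0.2,"tx":-0.0066,"ty":-0.0003,"tz":0.0015,"ax":0.002,"ay":-0.015,"az":-0.002},{"jaw":0.2,"tx":-0.0066,"ty":-0.0003,"tz":0.0022,"ax":0.002,"ay":-0.028,"az":-0.002},{"jaw":0.2,"tx":-0.0066,"ty":-0.0003,"tz":0.0029,"ax":0.002,"ay":-0.04,"az":-0.002},{"jaw":0.2,"tx":-0.0066,"ty":-0.0003,"tz":0.0034,"ax":0.002,"ay":-0.05,"az":-0.002},{"jaw":0.2,"tx":-0.0066,"ty":-0.0003,"tz":0.0034,"ax":0.002,"ay":-0.05,"az":-0.002}]'

```text
time: 20.0
tool_pos: [0.5456, 0.1987, 0.0436]
ee_rot: [3.138, -0.036, 1.324]
wrist_force: [0.2, 14.4, 2.9]
width: 0.0314
```

```bash
python3 - <<'E'
from plan import *
fav(); rows([(3,7.7,.5),(2,7.7,.5)])
E
```

```text
Favg u,lat,z [14.78  2.61  3.29]
t 20.2 along -1.37 lat 0.26 z 43.61 rpy [179.79  -2.11  75.86] F u,lat,z [14.93  2.94  2.66] w 0.031
(3, 7.7, 0.5) along -3.85 z 44.32 t [-0.0025  0.0002 -0.0008] a [0.0035 0.0156 0.0063]
(2, 7.7, 0.5) along -3.79 z 43.74 t [-0.0024  0.0002 -0.0002] a [ 0.0035 -0.0019  0.0063]
```

Request:
step_arm --steps '[{"jaw":0.2,"tx":-0.0068,"ty":-0.0006,"tz":0.0015,"ax":0.003,"ay":-0.015,"az":0.004},{"jaw":0.2,"tx":-0.0068,"ty":-0.0006,"tz":0.0022,"ax":0.003,"ay":-0.028,"az":0.005},{"jaw":0.2,"tx":-0.0068,"ty":-0.0006,"tz":0.0029,"ax":0.003,"ay":-0.04,"az":0.006},{"jaw":0.2,"tx":-0.0068,"ty":-0.0006,"tz":0.0034,"ax":0.003,"ay":-0.05,"az":0.006},{"jaw":0.2,"tx":-0.0068,"ty":-0.0006,"tz":0.0034,"ax":0.003,"ay":-0.05,"az":0.006}]'

```text
time: 20.7
tool_pos: [0.5458, 0.1989, 0.0428]
ee_rot: [3.137, -0.001, 1.319]
wrist_force: [0.8, 14.0, 5.2]
width: 0.0313
```

```bash
python3 - <<'E'
from plan import *
from held import heldfit
fav(); rows([(0,7.7,.0)]); heldfit("side")
E
```

```text
Favg u,lat,z [14.61  2.59  4.9 ]
t 20.9 along -1.09 lat 0.1 z 42.76 rpy [ 1.7974e+02 -7.0000e-02  7.5580e+01] F u,lat,z [14.22  3.79  4.33] w 0.0315
(0, 7.7, 0.0) along -3.7 z 42.1 t [-0.0026  0.0001  0.0007] a [ 0.0045 -0.0013  0.0014]
side 0.82 264 slope y,z(deg) [ 0.1 -2. ] off y,z(mm) [-1.2  0. ] x range [-0.0347  0.0294] rms 0.0033
```

Request:
step_arm --steps '[{"jaw":0.2,"tx":-0.0072,"ty":-0.0007,"tz":0.0015,"ax":0.004,"ay":-0.01,"az":0.002},{"jaw":0.2,"tx":-0.0075,"ty":-0.0007,"tz":0.0018,"ax":0.004,"ay":-0.015,"az":0.002},{"jaw":0.2,"tx":-0.0075,"ty":-0.0007,"tz":0.0023,"ax":0.004,"ay":-0.028,"az":0.002},{"jaw":0.2,"tx":-0.0075,"ty":-0.0007,"tz":0.0028,"ax":0.004,"ay":-0.04,"az":0.002},{"jaw":0.2,"tx":-0.0075,"ty":-0.0007,"tz":0.0028,"ax":0.004,"ay":-0.04,"az":0.002}]'

```text
time: 21.5
tool_pos: [0.5456, 0.1979, 0.0428]
ee_rot: [3.138, 0.026, 1.318]
wrist_force: [0.4, 12.3, 6.6]
width: 0.0315
```

```bash
python3 - <<'E'
from plan import *
from held import heldfit
fav(); rows([(0,7.7,.0)]); heldfit("side")
p,d=snapshot("side"); C=cloud("side",d)
for q in("cell","cell_green"):
    s=silhouettes("side",q)[0]; m=s["pixels"]&(d>0); Q=C[m]-ORG; al=Q@U
    for a in np.arange(-.03,.03,.01):
        k=(al>a)&(al<a+.01); print(q,round(a,2),k.sum(),np.round(np.percentile(Q[k,2],97),4) if k.sum()>4 else '')
E
```

```text
Favg u,lat,z [12.73  2.71  5.49]
t 21.7 along -2.12 lat 0.08 z 42.74 rpy [179.76   1.43  75.52] F u,lat,z [12.61  2.84  5.1 ] w 0.0311
(0, 7.7, 0.0) along -3.7 z 42.1 t [-0.0016  0.0001  0.0007] a [0.0041 0.0249 0.0004]
side 0.67 266 slope y,z(deg) [-1.2 -3.4] off y,z(mm) [-1.3  0.1] x range [-0.0352  0.0271] rms 0.0032
cell -0.03 42 0.0644
cell -0.02 43 0.0643
cell -0.01 43 0.0642
cell 0.0 30 0.0646
cell 0.01 25 0.0644
cell 0.02 21 0.0642
cell_green -0.03 34 0.0646
cell_green -0.02 42 0.0633
cell_green -0.01 41 0.064
cell_green 0.0 35 0.0645
cell_green 0.01 39 0.0642
cell_green 0.02 35 0.0649
```

Request:
step_arm --steps '[{"jaw":0.2,"tx":-0.004,"ty":-0.0006,"tz":0.002,"ax":0.004,"ay":-0.01,"az":0.001},{"jaw":0.2,"tx":-0.002,"ty":-0.0006,"tz":0.002,"ax":0.004,"ay":-0.01,"az":0.001},{"jaw":0.2,"tx":0,"ty":-0.0006,"tz":0.002,"ax":0.004,"ay":-0.01,"az":0.001},{"jaw":0.2,"tx":0.001,"ty":-0.0006,"tz":0.002,"ax":0.004,"ay":-0.01,"az":0.001},{"jaw":0.2,"tx":0.001,"ty":-0.0006,"tz":0.002,"ax":0.004,"ay":-0.01,"az":0.001}]'

```text
time: 22.45
tool_pos: [0.546, 0.1998, 0.0427]
ee_rot: [3.14, 0.033, 1.317]
wrist_force: [-1.6, 1.8, 6.1]
width: 0.0312
```

```bash
python3 - <<'E'
from plan import *
from held import heldfit
fav(); rows([]); heldfit("side")
p,d=snapshot("side"); C=cloud("side",d)
for q in("cell","cell_green"):
    s=silhouettes("side",q)[0]; m=s["pixels"]&(d>0); Q=C[m]-ORG; al=Q@U
    print(q,np.percentile(al,[2,98]).round(4),[(k.sum(),np.round(np.percentile(Q[k,2],95),4)) for k in [(al>a)&(al<a+.01) for a in np.arange(-.03,.03,.01)]])
E
```

```text
Favg u,lat,z [1.31 2.35 7.78]
t 22.65 along -0.1 lat 0.14 z 42.72 rpy [179.89   1.84  75.46] F u,lat,z [1.01 2.53 7.98] w 0.0314
side 0.76 289 slope y,z(deg) [ 0.4 -3.8] off y,z(mm) [-1.1 -0.1] x range [-0.0356  0.0282] rms 0.0032
cell [-0.0349  0.0251] [(np.int64(39), np.float64(0.064)), (np.int64(40), np.float64(0.0637)), (np.int64(41), np.float64(0.0633)), (np.int64(29), np.float64(0.0642)), (np.int64(26), np.float64(0.0649)), (np.int64(16), np.float64(0.0643))]
cell_green [-0.0343  0.0339] [(np.int64(44), np.float64(0.0638)), (np.int64(39), np.float64(0.0639)), (np.int64(47), np.float64(0.0639)), (np.int64(36), np.float64(0.0643)), (np.int64(40), np.float64(0.0638)), (np.int64(42), np.float64(0.0645))]
```

Request:
step_arm --steps '[{"jaw":0.4,"tx":0,"ty":0,"tz":0,"ax":0,"ay":0,"az":0},{"jaw":0.5,"tx":0,"ty":0,"tz":0,"ax":0,"ay":0.01,"az":0},{"jaw":0.5,"tx":0,"ty":0,"tz":0,"ax":0,"ay":0.02,"az":0},{"jaw":0.5,"tx":0,"ty":0,"tz":-0.01,"ax":0,"ay":0.03,"az":0},{"jaw":0.5,"tx":0,"ty":0,"tz":-0.03,"ax":0,"ay":0.032,"az":0},{"jaw":0.5,"tx":0,"ty":0,"tz":-0.05,"ax":0,"ay":0.032,"az":0},{"jaw":0.4,"tx":0,"ty":0,"tz":-0.06,"ax":0,"ay":0.032,"az":0},{"jaw":0.2,"tx":0,"ty":0,"tz":-0.06,"ax":0,"ay":0.032,"az":0}]'

```text
time: 23.7
tool_pos: [0.5477, 0.202, 0.1051]
ee_rot: [3.136, -0.002, 1.317]
wrist_force: [-0.5, -0.4, 0.3]
width: 0.0342
```

```bash
cat > chk.py <<'E'
from plan import *
def chk(name=None):
    for n in("side","top"):
        p,d=snapshot(n); C=cloud(n,d)
        for q in("cell","cell_green"):
            for s in silhouettes(n,q)[:1]:
                m=s["pixels"]&(d>0); Q=C[m]-ORG; al=Q@U
                print(n,q,round(s["confidence"],2),np.percentile(al,[2,98]).round(4),[(int(k.sum()),np.round(np.percentile(Q[k,2],95),4) if k.any() else 0) for k in [(al>a)&(al<a+.01) for a in np.arange(-.03,.03,.01)]])
        if n=="side" and name:
            x,y=proj(n,SEAT)[0].astype(int); cv2.imwrite(name,cv2.resize(p[y-35:y+35,x-40:x+47],(640,512),interpolation=cv2.INTER_CUBIC)[...,::-1])
E
python3 - <<'E'
from chk import *
rows([]); chk('pics/i.png')
E
```

```text
t 23.7 along 2.38 lat -0.96 z 105.09 rpy [ 1.7967e+02 -1.2000e-01  7.5460e+01] F u,lat,z [-0.47  0.39  0.29] w 0.0342
side cell 0.83 [-0.0347  0.0266] [(47, np.float64(0.0642)), (40, np.float64(0.0638)), (42, np.float64(0.0643)), (33, np.float64(0.0633)), (35, np.float64(0.0639)), (31, np.float64(0.064))]
side cell_green 0.9 [-0.0345  0.0291] [(43, np.float64(0.0642)), (43, np.float64(0.0646)), (38, np.float64(0.0643)), (39, np.float64(0.0641)), (39, np.float64(0.0639)), (42, np.float64(0.0645))]
top cell 0.72 [-0.0735  0.0582] [(259, np.float64(0.0308)), (252, np.float64(0.033)), (248, np.float64(0.0334)), (183, np.float64(0.0335)), (52, np.float64(0.0332)), (22, np.float64(0.0299))]
top cell_green 0.64 [-0.0326  0.0044] [(94, np.float64(0.0645)), (88, np.float64(0.0649)), (80, np.float64(0.0647)), (26, np.float64(0.0632)), (0, 0), (0, 0)]
```

View pics/i.png

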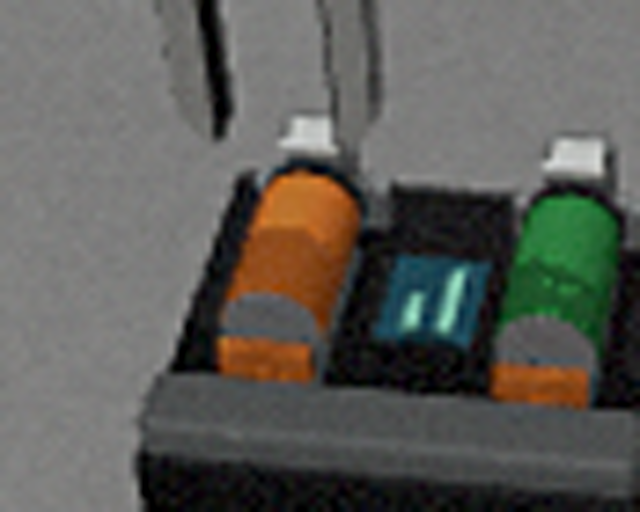

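```bash
python3 - <<'E'
from plan import *
cmd(18,85,0,lat=0.3,fu=0,kz=0); cmd(18,74,0,lat=0.3,fu=0,kz=0)
E
```

```text
CMD (18, 85, 0) t [0.0166 0.0006 0.0163] a [-0.0002  0.0013 -0.0006]
CMD (18, 74, 0) t [0.0166 0.0006 0.0273] a [-0.0002  0.0013 -0.0006]
```

Request:
step_arm --steps '[{"jaw":0,"tx":0.008,"ty":0.0006,"tz":0,"ax":0,"ay":0.001,"az":0},{"jaw":0,"tx":0.0166,"ty":0.0006,"tz":0.002,"ax":0,"ay":0.001,"az":0},{"jaw":0,"tx":0.0166,"ty":0.0006,"tz":0.008,"ax":0,"ay":0.001,"az":0},{"jaw":0,"tx":0.0166,"ty":0.0006,"tz":0.0163,"ax":0,"ay":0.001,"az":0},{"jaw":0,"tx":0.0166,"ty":0.0006,"tz":0.022,"ax":0,"ay":0.001,"az":0},{"jaw":0,"tx":0.0166,"ty":0.0006,"tz":0.0263,"ax":0,"ay":0.001,"az":0},{"jaw":0,"tx":0.0166,"ty":0.0006,"tz":0.0263,"ax":0,"ay":0.001,"az":0},{"jaw":0,"tx":0.0166,"ty":0.0006,"tz":0.0263,"ax":0,"ay":0.001,"az":0}]'

```text
time: 24.8
tool_pos: [0.5504, 0.2173, 0.0749]
ee_rot: [-3.141, 0.0, 1.317]
wrist_force: [-0.3, 0.1, -0.3]
width: 0.0003
```

```bash
python3 - <<'E'
from plan import *
rows([]); cmd(18,71,0,lat=0.3,fu=0,kz=0)
E
```

```text
t 24.8 along 17.89 lat 0.29 z 74.95 rpy [-1.7998e+02  2.0000e-02  7.5450e+01] F u,lat,z [-0.    0.33 -0.34] w 0.0003
CMD (18, 71, 0) t [ 0.0001 -0.      0.0039] a [-0.0003  0.0004 -0.0008]
```

Request:
step_arm --steps '[{"jaw":0,"tx":0,"ty":0,"tz":0.002,"ax":0,"ay":0,"az":0},{"jaw":0,"tx":0,"ty":0,"tz":0.0035,"ax":0,"ay":0,"az":0},{"jaw":0,"tx":0,"ty":0,"tz":0.0045,"ax":0,"ay":0,"az":0},{"jaw":0,"tx":0,"ty":0,"tz":0.0055,"ax":0,"ay":0,"az":0},{"jaw":0,"tx":0,"ty":0,"tz":0.0055,"ax":0,"ay":0,"az":0}]'

```text
time: 25.3
tool_pos: [0.5507, 0.2173, 0.0712]
ee_rot: [3.141, -0.0, 1.317]
wrist_force: [-2.0, -0.5, 6.6]
width: 0.0007
```

```bash
python3 - <<'E'
from plan import *
rows([]); fav(2); rows([])
E
```

```text
t 25.3 along 17.95 lat 0.04 z 71.16 rpy [179.95  -0.    75.46] F u,lat,z [-1.02  1.79  6.55] w 0.0007
Favg u,lat,z [-1.19  1.64  5.97]
t 25.4 along 17.94 lat 0.04 z 71.14 rpy [179.95  -0.    75.45] F u,lat,z [-1.37  1.52  5.88] w 0.0003
```

Request:
step_arm --steps '[{"jaw":0,"tx":0,"ty":0,"tz":0.0025,"ax":0,"ay":0,"az":0},{"jaw":0,"tx":0,"ty":0,"tz":0.0034,"ax":0,"ay":0,"az":0},{"jaw":0,"tx":0,"ty":0,"tz":0.0042,"ax":0,"ay":0,"az":0},{"jaw":0,"tx":0,"ty":0,"tz":0.0042,"ax":0,"ay":0,"az":0}]'

```text
time: 25.8
tool_pos: [0.5508, 0.2173, 0.071]
ee_rot: [3.139, -0.001, 1.317]
wrist_force: [-6.0, -3.1, 14.8]
width: 0.0005
```

```bash
python3 - <<'E'
from plan import *
rows([]); fav(2); rows([])
E
```

```text
t 25.8 along 18.01 lat -0.12 z 71.02 rpy [ 1.7986e+02 -4.0000e-02  7.5460e+01] F u,lat,z [-4.49  5.04 14.8 ] w 0.0005
Favg u,lat,z [-2.93  5.45 14.12]
t 25.9 along 18.02 lat -0.1 z 71.02 rpy [ 1.7986e+02 -4.0000e-02  7.5460e+01] F u,lat,z [-2.92  5.56 14.  ] w 0.0004
```

Request:
step_arm --steps '[{"jaw":0,"tx":0,"ty":0,"tz":-0.003,"ax":0,"ay":0,"az":0},{"jaw":0,"tx":-0.002,"ty":0,"tz":-0.02,"ax":0,"ay":0,"az":0},{"jaw":0,"tx":-0.02,"ty":0,"tz":-0.06,"ax":0,"ay":0,"az":0},{"jaw":0.1,"tx":-0.06,"ty":0,"tz":-0.1,"ax":0,"ay":0,"az":0},{"jaw":0.3,"tx":-0.1,"ty":0,"tz":-0.12,"ax":0,"ay":0,"az":0},{"jaw":0.3,"tx":-0.14,"ty":0,"tz":-0.13,"ax":0,"ay":0,"az":0},{"jaw":0.3,"tx":-0.17,"ty":0.0,"tz":-0.14,"ax":0,"ay":0,"az":0},{"jaw":0.3,"tx":-0.18,"ty":0,"tz":-0.14,"ax":0,"ay":0,"az":0}]'

```text
time: 26.7
tool_pos: [0.5057, 0.0407, 0.213]
ee_rot: [3.135, -0.001, 1.314]
wrist_force: [1.0, 0.5, 0.3]
width: 0.028
```

```bash
python3 - <<'E'
from chk import *
from fit import cellfit
rows([]); chk()
p,d=snapshot("top"); C=cloud("top",d)
for q,z in(("cell",.047),("cell_green",.047),("cell_blue",.038),("camera",0)):
    for s in silhouettes("top",q)[:1]:
        m=s["pixels"]&(d>0)
        print(q,s["confidence"],*([np.round(x,4) for x in cellfit(C[m],z,1.3 if z>.04 else .75)] if z else [np.median(C[m],0).round(3)]))
x,y=proj("top",SEAT)[0].astype(int); cv2.imwrite('pics/j.png',cv2.resize(p[y-40:y+40,x-40:x+60],(640,512),interpolation=cv2.INTER_CUBIC)[...,::-1])
E
```

```text
t 26.7 along -164.25 lat -0.6 z 212.96 rpy [ 1.7962e+02 -6.0000e-02  7.5280e+01] F u,lat,z [ 0.75 -0.8   0.32] w 0.028
side cell 0.82 [-0.0385  0.0296] [(43, np.float64(0.0642)), (44, np.float64(0.0636)), (42, np.float64(0.064)), (41, np.float64(0.064)), (38, np.float64(0.0637)), (37, np.float64(0.0647))]
side cell_green 0.79 [-0.0343  0.03  ] [(43, np.float64(0.0635)), (45, np.float64(0.0638)), (43, np.float64(0.0644)), (39, np.float64(0.0643)), (37, np.float64(0.0643)), (44, np.float64(0.0644))]
top cell_green 0.75 [-0.0325  0.0318] [(97, np.float64(0.0645)), (96, np.float64(0.0644)), (97, np.float64(0.0641)), (98, np.float64(0.0642)), (95, np.float64(0.0644)), (96, np.float64(0.0643))]
cell_green 0.62 [0.6278 0.1793] 75.6908 -0.0002 0.0659
cell_blue 0.89 [ 0.5651 -0.1811] 42.8803 0.0003 0.0663
camera 0.56 [0.739 0.006 0.081]
```

View pics/j.png

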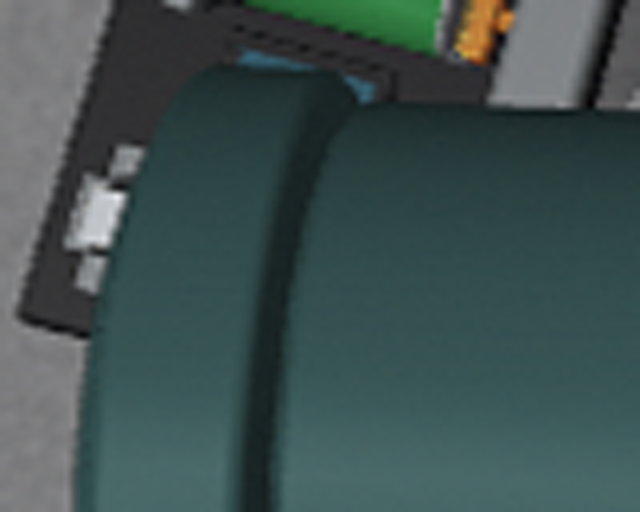

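```bash
python3 -c "
from bench import *
print(close_job())"
```

```text
the job is handed in; nothing more can be done
None
```

The orange cell is loaded in the empty bay and held under the lip, and I handed the job in at about 27 s with the gripper open and clear.

**What I did:**
- I toed the minus end in at about 41° and pushed the contact back with the plus end still raised.
- I rotated the plus end down past the lip with the contact 7 to 8 mm back, going by the measured force of about 14 to 16 N.
- At about 3° tilt the force pattern suggested the cell was brushing the lip. I pushed it about 0.7 mm further back before lowering it the rest of the way.
- I released the cell and pressed about 14 N on its top near the plus end.

**What the last checks showed:**
- **Seating:** under the press the fingertips stopped at 63.0 mm, the home height, and sank only about 0.1 mm as the force rose from 6 to 14 N. The side camera shows the cell level, with its top at the same height as the green cell's.
- **Other objects:** the blue cell and the camera had not moved. The top-camera fit of the green cell differs by about 1 mm from the first one, but this time more of the cell was visible; its side view is unchanged.

**What did not fully agree:**
- The arm hid the bay from the top camera at the end, so the final view of the cell is from the side only. That last side view put the visible minus end 3 to 4 mm further back than the views just before it. I took this to be the network's outline including the contact, but did not confirm it.
- The cell turned about 2 to 4° in the jaws during the final lowering.
- While pushing, the cell met the contact 2 to 3.5 mm further forward than I had calculated, so I relied on the force readings rather than on position.

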